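# Load the sampler: pick out the amber bottle, push the blue-capped row home

## Robot

A 6-joint arm with a two-finger parallel gripper is mounted at the origin on the work surface. World frame = base frame: x ahead of the robot, y to its left, z up, the work surface at z = 0. Lengths are in m, angles in rad, forces in N, time in s.
With the tool pointing down it reaches from about 0.325 to 0.925 m from the base axis. Payload 3.1 kg.
Tool frame: the origin (TCP) lies on the centre line of the jaws, within the pads' length; the fingertips stand 8 mm ahead of it and the grasp point (between the pads) lies 11 mm behind it; y points along the fingers, z is the direction in which the jaws open and shut, and the axes are right-handed (so a half turn about y gives the same grasp; the last joint's range is limited). The gripper opens to 85 mm and grips with 20 to 120 N. Pads are 22 mm wide; open, the fingers measure 114 mm over their backs; the gripper's body (76 mm by 85 mm) begins 54 mm behind the grasp point. The pads swing forward as they close: fully open they stand 13 mm farther back than shut.
Start: joints at [1.129, 0.217, 1.613, -0, 1.311, -0.112], TCP at [0.202, 0.591, 0.239] pointing down, gripper open.
Joint ranges: [-2.75, 2.75], [-0.78, 2.1], [0.31, 2.55], [-1.13, 4.27], [0.13, 2.63], [-2.58, 2.58]. Speed limits (rad/s): [2.79, 2.79, 3.14, 3.14, 3.14, 3.14].

## Interface

Orientations are given as a unit quaternion [w, x, y, z].
In Python, from cell import state, get_image, get_calibration, job_done gives the robot as it stands. The module is installed in compiled form; this text tells all that it offers.
- The arm moves only by the tool servo_tool, never from a script. Its argument "increments" is a list that holds one entry, the list of rows, each a list of 6 numbers: the shift along the tool's x, y, z in mm, then the turn, a rotation vector about the tool's x, y, z in degrees. In form: [[[tx, ty, tz, wx, wy, wz], ...]]. A call has 1 to 8 rows; each row shifts and turns the commanded pose from where the row before left it, along the tool's axes as they then stand; what a row does not reach is not made up. A row lasts 1/12 s, in which the tool goes at most 41.7 mm and 7.16 degrees, less where a joint would pass 70% of its speed; a pose out of reach is approached as far as the arm can. A call with a gripper value outside its range is refused whole. "hand" is the opening, from 0 (shut) to 1 (fully open), set as the call begins (left out, the last holds). The fingers move at their own pace and stop on an object; "newtons" is the grip in N (left out, the last holds). Time passes only in rows, so rows that do not move let the fingers close. It gives the time, the measured TCP pose, the force and the opening at its end, in the units of the state.
- state(): the state, without advancing time (a new reading comes with each control period).
- get_image(name): name is "side" or "top" or "wrist"; returns the picture (384x512x3 uint8, blue, green, red); there is no depth.
- get_calibration(name): a dict with "vfov" (degrees; the focal length in pixels is half the picture's height over the tangent of half this angle, whatever the lens; pixels are square), "cx", "cy" (the principal point, pixels), "rvec" (rotation vector, rad) and "tvec" (3), from world to camera coordinates, as OpenCV has them; the wrist camera has in their place "mount" (4x4, takes a point from camera to tool coordinates, whose origin is the TCP and whose axes are the tool frame's). Camera axes: x right, y down, z forward; pixel columns grow to the right and rows downward; lengths in m; the calibration is good to about 2 mm. A picture is of the moment at which its call begins: read the wrist's pose just before it. get_calibration takes no time and is no camera call.
- job_done(): hands the job in, once; it reports no verdict.
The state is a dict: "time": time; "joint_pos": joint angles; "qvel": joint speeds; "effort": joint torques, N m; "position": TCP position; "orientation": TCP orientation; "contact_force": force on the tool from outside, world axes, zero at the start; "moment": the same for the moment, N m; "finger_gap": opening from 0.0 (shut) to 1.0 (fully open).
Only numpy, scipy, OpenCV 4.12 (cv2) and the standard library are available. Lean on these libraries where they do the work, as an engineer would, in place of code of your own. Each camera call takes 0.05 s, during which the arm holds its last target.

## Task

Get the sampling unit loaded: first take the amber bottle off its loading plate and stand it upright in the white tray with the used one. Then take the straightedge with the orange grip and, with it alone and without your fingers touching them, push the four blue-capped bottles together as one row in under the head until every one stands against the rear stop. Finally stand the straightedge back on the blue mat; tip nothing over and leave everything else where it is.

Things in the scene. Friction and masses are not known exactly. Their poses are not given: they have to be found in the camera images.
- sampler: Bench-top sampling unit, a fixed white and black C-shaped machine. Origin on the bench (z 0) mid-width, 110 mm in front of the rear stop; +y points straight in under the head (loading direction, roughly world -y), +x along its width, z up. Flat steel loading plate, top at z 12 mm, x -140..140, y -235..115. Two guide rails stand on it along y: inner faces at x = +-120 mm, y -195..105, tops at z 37 mm.
- sampler_stop (a point): Middle of the foot of the black rear stop's flat face, on the plate at (0, 110, 12) mm in the sampler's frame. The face looks to -y, spans x -128..128 and is 40 mm high. A bottle that touches it has its origin at sampler y = 88 mm.
- sampler_head (a point): Middle of the lower front edge of the overhanging head, (0, -30, 190) mm in the sampler's frame. The head spans x -170..170, y -30..360, z 190..414 mm; trim stands out 8 mm from its flat black front; the front 160 mm has a clear top and sides (solid, keep out). Thin probes hang 10 mm below it at y 88. A closed column fills y > 120 below it.
- bottle1: Pale plastic bottle with a blue screw cap, standing loose on the loading plate. 44 mm diameter up to 57 mm, cap 37 mm diameter from 64 to 84 mm above its base; about 90 g (60 to 130 g). Origin at the centre of its underside, z up. Seated against the rear stop, its origin is at sampler y = 88 mm.
- bottle2: Pale plastic bottle with a blue screw cap, standing loose on the loading plate. 44 mm diameter up to 57 mm, cap 37 mm diameter from 64 to 84 mm above its base; about 90 g (60 to 130 g). Origin at the centre of its underside, z up. Seated against the rear stop, its origin is at sampler y = 88 mm.
- bottle3: Pale plastic bottle with a blue screw cap, standing loose on the loading plate. 44 mm diameter up to 57 mm, cap 37 mm diameter from 64 to 84 mm above its base; about 90 g (60 to 130 g). Origin at the centre of its underside, z up. Seated against the rear stop, its origin is at sampler y = 88 mm.
- bottle4: Pale plastic bottle with a blue screw cap, standing loose on the loading plate. 44 mm diameter up to 57 mm, cap 37 mm diameter from 64 to 84 mm above its base; about 90 g (60 to 130 g). Origin at the centre of its underside, z up. Seated against the rear stop, its origin is at sampler y = 88 mm.
- amber: Dark brown bottle with a black cap standing on the loading plate in front of the blue-capped ones: the one to take out. Same shape as they (44 mm diameter up to 57 mm, cap 37 mm from 64 to 84 mm, about 90 g). Origin at the centre of its underside, z up.
- straightedge: Straightedge pusher, 0.24 kg, standing on its foot on the blue mat: an aluminium angle 200 mm long (x), with a flat foot 45 mm deep (y -22.5..22.5) and 4 mm thick, and an upright blade 32 mm high along its front edge; the flat pushing face is at y = +22.5 mm and faces +y. An orange bar grip leans back over the foot towards -y. Origin at the centre of the foot's underside, z up.
- straightedge_grip (a point): Point on the axis of the straightedge's orange grip, at (0, -57, 77) mm in its frame. The grip is a flat-sided bar 26 mm wide (straightedge x, pinch across this) and 14 mm thick; it rises 120 mm from about (0, 4, 4) mm on the foot, leaning 40 degrees from vertical towards -y. This point is 95 mm up along it; it ends 27 mm farther on.
- mat: Fixed blue bench mat, 230 (x) x 130 (y) x 4 mm, lying flat. Origin at the centre of its underside; its top is 4 mm above the bench.
- tray: Fixed white open tray, outside 220 (x) x 130 (y) x 30 mm high, walls and floor 4 mm thick. Origin at the centre of its underside.
- used: Used brown bottle with black cap, standing loose in the tray (44 mm diameter, 84 mm tall): leave it. Origin at the centre of its underside.
- cap: Loose blue screw cap lying in the tray, 34 mm diameter, 19 mm high: leave it. Origin at the centre of its underside.
- tip_box: Closed pipette-tip box with a blue lid, 88 (x) x 128 (y) x 65 mm, loose on the bench: leave it. Origin at the centre of its underside.
- wash_bottle: Wash bottle with red cap and bent spout, 60 mm diameter, 181 mm tall, loose on the bench: leave it. Origin at the centre of its underside.
- tube_rack: Yellow tube rack with blue-capped tubes, 94 (x) x 200 (y) mm, 118 mm tall, loose on the bench: leave it. Origin at the centre of its underside.
- big_cap: Large blue bottle cap, 66 mm diameter, 28 mm high, loose on the bench: leave it. Origin at the centre of its underside.
There are look-alikes about, which are no part of the job. Leave any pink or red look-alike of the bottle1 alone.

How it is judged:
By the outcome, as a careful person would: the job done as asked, in the order asked, and still so for the second after the job is handed in, with the robot touching nothing.
It also fails if it takes over 61 s, if anything falls off the work surface, if the arm or the gripper's body presses on something with over 40 N, if the wrist force passes 120 N, or if a joint passes its speed limit or range.

## Working session

There is one attempt and no reset: what is moved stays moved. The work goes in short steps, Python scripts to look and compute and a tool call to move; the robot and the scene stay as the last step left them, time stands still between calls to the robot, and variables do not carry over. Pictures are saved under pics/ and viewed, and the job is handed in when it is done.

Besides the shell and the picture viewer there is one more tool, called after "Request:" as a command line: name --argument value ..., lists and objects as JSON in quotes. servo_tool: Moves the arm, as the interface text tells. Its arguments: {"type":"object","properties":{"increments":{"type":"array"},"hand":{"type":"number"},"newtons":{"type":"number"}},"required":["increments"]}

```bash
mkdir -p pics
python3 - <<'E'
from cell import state,get_image,get_calibration
import cv2
s=state()
for k,v in s.items(): print(k,v)
for n in("side","top","wrist"):
    c=get_calibration(n); print(n,c)
    cv2.imwrite(f"pics/{n}0.png",get_image(n))
E
```

```text
time 0.0
joint_pos [ 1.12880851e+00  2.17743800e-01  1.61497822e+00 -4.65540612e-05
  1.31126326e+00 -1.12221162e-01]
qvel [ 0.00028452 -0.00032735 -0.0001547  -0.00025635 -0.00039948 -0.00035   ]
effort [ 8.74794732e-04 -3.96853209e+01 -3.03851116e+01 -5.45749549e-05
  9.82854370e-03 -1.44643320e-05]
position [0.20204474 0.59058599 0.23795163]
orientation [-0.69669885  0.69833485 -0.11627441  0.11584216]
contact_force [-0.41504355 -0.19243622  0.29278925]
moment [-0.02861268 -0.00214942  0.03438749]
finger_gap 0.9986033978830442
side {'vfov': 49.649644613101685, 'cx': 255.64636305849797, 'cy': 190.94467378515293, 'rvec': array([ 0.78979319, -2.61537894,  1.05198435]), 'tvec': array([0.50013359, 0.28548155, 0.84267642])}
top {'vfov': 49.19174391943953, 'cx': 258.9386736978262, 'cy': 196.12494020909543, 'rvec': array([ 2.18841948, -2.20193074,  0.08380766]), 'tvec': array([0.04224603, 0.55472706, 1.2360001 ])}
wrist {'vfov': 68.76919134500592, 'cx': 257.02926839219714, 'cy': 192.40389810917867, 'mount': array([[ 9.78281805e-04,  9.54983876e-01,  2.96656098e-01,
        -7.52829519e-02],
       [ 5.46633046e-04, -2.96656706e-01,  9.54984031e-01,
        -1.34132294e-01],
       [ 9.99999372e-01, -7.72081475e-04, -8.12239603e-04,
        -6.27914126e-04],
       [ 0.00000000e+00,  0.00000000e+00,  0.00000000e+00,
         1.00000000e+00]])}
```

View pics/side0.png

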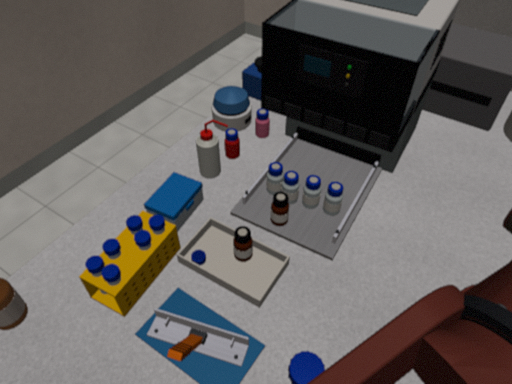

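View pics/top0.png

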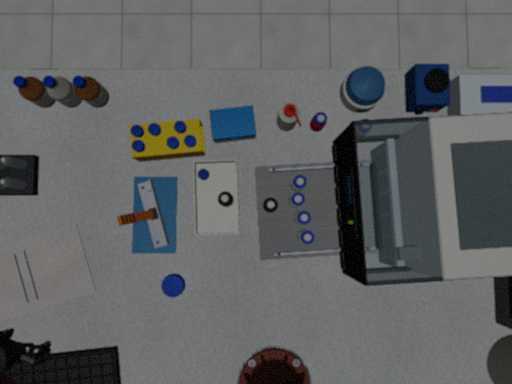

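View pics/wrist0.png

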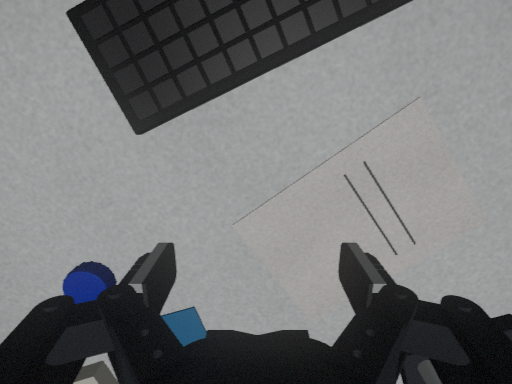

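```bash
cat > h.py <<'E'
import numpy as np,cv2
from cell import state,get_image,get_calibration
from scipy.spatial.transform import Rotation as R
def cam(n,s=None):
    c=get_calibration(n); f=192/np.tan(np.radians(c['vfov'])/2)
    K=np.array([[f,0,c['cx']],[0,f,c['cy']],[0,0,1]])
    if 'rvec' in c:
        Rm=cv2.Rodrigues(np.array(c['rvec']))[0]; t=np.array(c['tvec'])
    else:
        q=s['orientation']; T=np.eye(4); T[:3,:3]=R.from_quat([q[1],q[2],q[3],q[0]]).as_matrix(); T[:3,3]=s['position']
        M=np.linalg.inv(T@c['mount']); Rm=M[:3,:3]; t=M[:3,3]
    return K,Rm,t
def cast(C,uv,z):
    K,Rm,t=C; d=Rm.T@np.linalg.inv(K)@np.array([uv[0],uv[1],1.]); o=-Rm.T@t
    return o+d*(z-o[2])/d[2]
def proj(C,p):
    K,Rm,t=C; x=K@(Rm@np.array(p,float)+t); return x[:2]/x[2]
def crop(im,x0,y0,x1,y1,k,name):
    cv2.imwrite(name,cv2.resize(im[y0:y1,x0:x1],None,fx=k,fy=k,interpolation=cv2.INTER_CUBIC))
E
python3 - <<'E'
from h import *
im=cv2.imread('pics/top0.png'); crop(im,110,150,350,270,3.3,'pics/topc.png')
im=cv2.imread('pics/side0.png'); crop(im,220,120,400,260,4,'pics/sidec.png'); crop(im,120,210,300,384,3.4,'pics/sidec2.png')
C=cam('top');print('top cam',-C[1].T@C[2]);C=cam('side');print(-C[1].T@C[2])
E
```

```text
top cam [0.47533576 0.05498968 1.26816211]
[0.20959211 0.59154986 0.80490794]
```

View pics/topc.png

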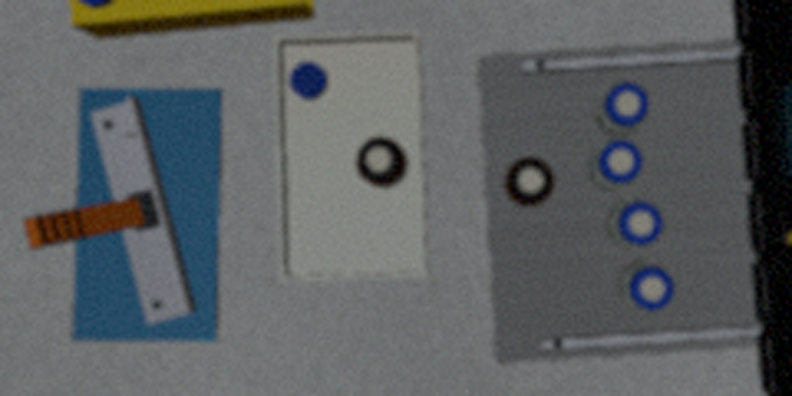

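View pics/sidec.png

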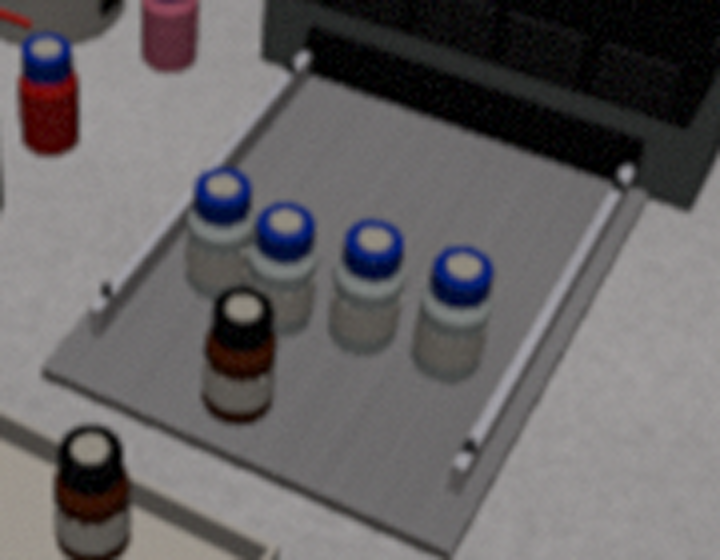

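View pics/sidec2.png

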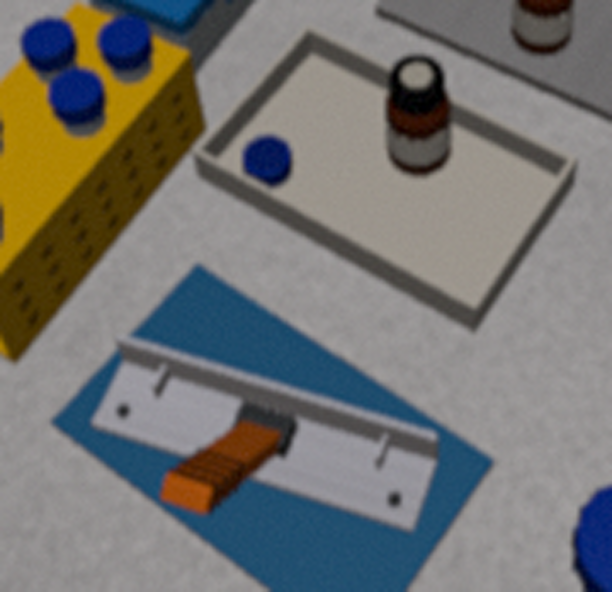

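```bash
cat > meas.py <<'E'
from h import *
def blobs(mask,amin):
    out=[]
    cs,_=cv2.findContours(mask,cv2.RETR_EXTERNAL,cv2.CHAIN_APPROX_NONE)
    for c in cs:
        if cv2.contourArea(c)>=amin: out.append((cv2.minEnclosingCircle(c),cv2.contourArea(c)))
    return out
E
python3 - <<'E'
from meas import *
im=cv2.imread('pics/top0.png');C=cam('top')
hsv=cv2.cvtColor(im,cv2.COLOR_BGR2HSV)
k=4
big=cv2.resize(im,None,fx=k,fy=k,interpolation=cv2.INTER_CUBIC); hb=cv2.cvtColor(big,cv2.COLOR_BGR2HSV)
def f(p): return ((p[0]+.5)/k-.5,(p[1]+.5)/k-.5)
m=cv2.inRange(hb,(112,110,50),(130,255,255))
for (c,r),a in blobs(m,150):
    uv=f(c)
    if 120<uv[0]<350: print('blue',np.round(uv,1),round(r/k,1),a, np.round(cast(C,uv,.096)*1000,1))
m=cv2.inRange(hb,(0,0,0),(180,255,60))
for (c,r),a in blobs(m,300):
    uv=f(c)
    if 190<uv[0]<300 and 170<uv[1]<250: print('dark',np.round(uv,1),round(r/k,1),np.round(cast(C,uv,.096)*1000,1),np.round(cast(C,uv,.088)*1000,1))
# mat
m=cv2.inRange(hb,(95,120,60),(110,255,255)); 
cs,_=cv2.findContours(m,cv2.RETR_EXTERNAL,cv2.CHAIN_APPROX_NONE)
for c in cs:
    (x,y),(w,h),a=cv2.minAreaRect(c)
    if w*h>4000*4: 
        b=[cast(C,f(p),.004)*1000 for p in cv2.boxPoints(((x,y),(w,h),a))]; print('matish',np.round(f((x,y)),1),np.round(np.array(b)[:,:2],1).tolist())
def P(x,y,z): return np.round(cast(C,(110+(x+.5)/3.3-.5,150+(y+.5)/3.3-.5),z)*1000,1)
print('plate',P(480,57,.012),P(498,360,.012))
print('rail',P(523,65,.037),P(740,50,.037),P(543,345,.037),P(758,332,.037))
print('tray',P(278,40,.03),P(417,37,.03),P(426,273,.03),P(285,277,.03))
print('blade top ends',P(134,98,.032),P(194,312,.032))
print('foot ends',P(92,113,.004+.004),P(150,326,.008))
print('grip end',P(36,232,.1),'base',P(150,210,.008))
E
```

```text
blue [172.7 285.2] 11.5 6125.5 [305.4 279.1  96. ]
blue [307. 237.] 6.7 2029.0 [435.1 -93.3  96. ]
blue [303.6 217.2] 6.6 2028.5 [490.3 -84.6  96. ]
blue [297.5 198.5] 6.5 1990.0 [542.6 -68.3  96. ]
blue [299.5 181.2] 6.6 1994.0 [591.4 -74.6  96. ]
blue [203.  173.9] 5.1 1193.0 [613.5 196.4  96. ]
blue [137.9 145.2] 5.9 1502.0 [695.3 379.4  96. ]
blue [172.2 142.4] 5.9 1492.5 [703.1 283.   96. ]
blue [189.6 140.6] 5.7 1462.0 [707.9 234.2  96. ]
blue [136.6 130.4] 5.9 1513.5 [737.7 383.3  96. ]
blue [153.9 128.8] 5.8 1519.0 [742.  334.8  96. ]
blue [179.8 126.5] 5.7 1471.5 [748.4 262.1  96. ]
blue [320.  118.3] 6.4 1858.0 [ 770.3 -135.    96. ]
dark [269.8 204.7] 7.7 [525.8   9.5  96. ] [526.2   9.2  88. ]
dark [225.4 198.7] 7.3 [543.4 133.7  96. ] [543.9 134.3  88. ]
matish [154.3 214.6] [[391.1, 417.5], [618.2, 415.4], [614.8, 288.2], [387.4, 291.8]]
matish [232.4 123.6] [[819.6, 189.3], [834.6, 58.0], [736.3, 47.4], [721.6, 178.0]]
matish [366.6  83.5] [[942.7, -233.5], [964.7, -338.7], [861.2, -357.2], [839.5, -252.6]]
matish [432.2  84. ] [[962.6, -447.0], [962.5, -555.2], [837.2, -550.7], [837.6, -443.2]]
plate [643.6  49.7  12. ] [368.8  35.2  12. ]
rail [632.8  11.4  37. ] [ 645.4 -183.6   37. ] [383.7  -4.3  37. ] [ 393.8 -195.    37. ]
tray [657.4 231.4  30. ] [659.6 106.4  30. ] [447.7  99.1  30. ] [445.  224.5  30. ]
blade top ends [605.5 359.5  32. ] [414.7 304.6  32. ]
foot ends [594.5 403.4   8. ] [401.3 348.9   8. ]
grip end [485.8 423.6 100. ] base [505.9 349.9   8. ]
```

```bash
cat >> h.py <<'E'
def tool(s=None):
    s=s or state(); q=s['orientation']; return np.array(s['position']),R.from_quat([q[1],q[2],q[3],q[0]]).as_matrix()
def axes(x=None,y=None,z=None):
    # build tool matrix from approach y and jaw z
    y=np.array(y,float);y/=np.linalg.norm(y);z=np.array(z,float);z-=y*(y@z);z/=np.linalg.norm(z)
    return np.column_stack([np.cross(y,z),y,z])
def plan(pt,Rt,v=40.,w=7.0,off=-11,s=None,tcp=False):
    """pt: target of grasp point (mm) (or TCP); prints shift in tool axes & rot vec (deg), per-row if n rows"""
    p,Rm=tool(s); tgt=np.array(pt,float)/1000
    if not tcp: tgt=tgt+Rt[:,1]*.011
    d=Rm.T@(tgt-p)*1000; rv=np.degrees(R.from_matrix(Rm.T@Rt).as_rotvec())
    n=int(np.ceil(max(np.linalg.norm(d)/v,np.linalg.norm(rv)/w,1e-9)))
    # rows: intermediate poses by linear/slerp interpolation
    rows=[]; pp,RR=p,Rm; tot=R.from_matrix(Rm.T@Rt).as_rotvec()
    for i in range(1,n+1):
        R2=Rm@R.from_rotvec(tot*i/n).as_matrix(); p2=p+(tgt-p)*i/n
        rows.append(list(np.round(RR.T@(p2-pp)*1000,1))+list(np.round(np.degrees(R.from_matrix(RR.T@R2).as_rotvec()),2)))
        pp,RR=p2,R2
    print('d',np.round(d,1),'rv',np.round(rv,2),'n',n)
    for i in range(0,n,8): print([[float(x) for x in r] for r in rows[i:i+8]])
def show():
    s=state();p,Rm=tool(s);print('t',round(s['time'],2),'tcp',np.round(p*1000,1),'grasp',np.round((p-.011*Rm[:,1])*1000,1),'gap',round(s['finger_gap'],3),'F',np.round(s['contact_force'],1),'q',np.round(s['joint_pos'],3)); print(np.round(Rm,3).tolist())
E
python3 - <<'E'
from h import *
show()
a=np.radians(3)
for sg in(1,-1): plan([526,9.5,150],axes(y=[0,0,-1],z=[sg*np.cos(a*0),0,0]))
E
```

```text
t 0.15 tcp [202.1 590.8 238.3] grasp [202.1 590.8 249.3] gap 1.001 F [-1.   0.1  0.9] q [ 1.129  0.218  1.615 -0.     1.311 -0.112]
[[0.946, -0.001, 0.324], [-0.324, -0.002, 0.946], [-0.0, -1.0, -0.002]]
d [ 494.7  100.  -444.9] rv [1.00e-01 7.11e+01 6.00e-02] n 17
[[29.1, 5.9, -26.2, 0.01, 4.18, 0.0], [30.9, 5.9, -24.0, 0.01, 4.18, 0.0], [32.6, 5.9, -21.7, 0.01, 4.18, 0.0], [34.1, 5.9, -19.2, 0.01, 4.18, 0.0], [35.4, 5.9, -16.7, 0.01, 4.18, 0.0], [36.5, 5.9, -14.1, 0.01, 4.18, 0.0], [37.5, 5.9, -11.4, 0.01, 4.18, 0.0], [38.2, 5.9, -8.6, 0.01, 4.18, 0.0]]
[[38.7, 5.9, -5.8, 0.01, 4.18, 0.0], [39.0, 5.8, -3.0, 0.01, 4.18, 0.0], [39.1, 5.8, -0.1, 0.01, 4.18, 0.0], [39.0, 5.8, 2.8, 0.01, 4.18, 0.0], [38.7, 5.8, 5.6, 0.01, 4.18, 0.0], [38.2, 5.8, 8.4, 0.01, 4.18, 0.0], [37.5, 5.8, 11.2, 0.01, 4.18, 0.0], [36.6, 5.8, 13.9, 0.01, 4.18, 0.0]]
[[35.5, 5.8, 16.5, 0.01, 4.18, 0.0]]
d [ 494.7  100.  -444.9] rv [ 6.000e-02 -1.089e+02 -1.100e-01] n 17
[[29.1, 5.9, -26.2, 0.0, -6.41, -0.01], [26.0, 5.9, -29.3, 0.0, -6.41, -0.01], [22.6, 5.9, -32.0, 0.0, -6.41, -0.01], [18.9, 5.9, -34.3, 0.0, -6.41, -0.01], [14.9, 5.9, -36.2, 0.0, -6.41, -0.01], [10.8, 5.9, -37.6, 0.0, -6.41, -0.01], [6.5, 5.9, -38.6, 0.0, -6.41, -0.01], [2.2, 5.9, -39.1, 0.0, -6.41, -0.01]]
[[-2.2, 5.9, -39.1, 0.0, -6.41, -0.01], [-6.5, 5.9, -38.6, 0.0, -6.41, -0.01], [-10.8, 5.9, -37.6, 0.0, -6.41, -0.01], [-14.9, 5.9, -36.2, 0.0, -6.41, -0.01], [-18.9, 5.9, -34.3, 0.0, -6.41, -0.01], [-22.6, 5.9, -32.0, 0.0, -6.41, -0.01], [-26.0, 5.9, -29.2, 0.0, -6.41, -0.01], [-29.1, 5.8, -26.2, 0.0, -6.41, -0.01]]
[[-31.9, 5.8, -22.7, 0.0, -6.41, -0.01]]
```

Request:
servo_tool --increments '[[[29,4,-26,0,4.2,0],[31,4,-24,0,4.2,0],[33,4,-22,0,4.2,0],[34,4,-19,0,4.2,0],[35,4,-17,0,4.2,0],[37,4,-14,0,4.2,0],[38,4,-11,0,4.2,0],[38,4,-9,0,4.2,0]]]' --hand 0.9

```text
time: 0.82
position: [0.3553, 0.3152, 0.207]
orientation: [0.634, -0.634, 0.314, -0.314]
contact_force: [0.5, 0.7, -0.3]
finger_gap: 0.903
```

Request:
servo_tool --increments '[[[39,4,-6,0,4.2,0],[39,4,-3,0,4.2,0],[39,4,0,0,4.2,0],[39,4,3,0,4.2,0],[39,4,6,0,4.2,0],[38,4,8,0,4.2,0],[37,4,11,0,4.2,0],[36,4,14,0,4.2,0]]]'

```text
time: 1.48
position: [0.5066, 0.0422, 0.1749]
orientation: [-0.516, 0.516, -0.484, 0.484]
contact_force: [0.1, 0.9, 0.4]
finger_gap: 0.901
```

Run:
```python
from h import *
show()
plan([526,9.5,150],axes(y=[0,0,-1],z=[1,0,0]))
s=state();im=get_image('wrist');cv2.imwrite('pics/w1.png',im)
C=cam('wrist',s); print(proj(C,[.526,.0095,.096]),proj(C,[.526,.0095,.012]))
```

```text
t 1.48 tcp [506.6  42.2 174.9] grasp [506.6  42.1 185.9] gap 0.901 F [0.1 0.9 0.4] q [-0.055  0.035  1.943  0.     1.164 -0.119]
[[0.064, -0.0, 0.998], [-0.998, 0.0, 0.064], [-0.0, -1.0, -0.0]]
d [33.8 35.9 17.3] rv [ 0.01  3.67 -0.01] n 2
[[16.9, 18.0, 8.6, 0.01, 1.84, -0.0], [16.6, 18.0, 9.2, 0.01, 1.84, -0.0]]
[277.43585498 240.7342072 ] [272.36139    206.27424337]
```

View pics/w1.png

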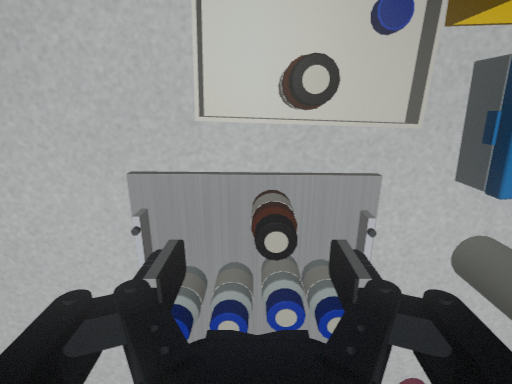

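Request:
servo_tool --increments '[[[17,18,8.5,0,1.8,0],[16.5,18,9,0,1.8,0],[0,30,0,0,0,0],[0,30,0,0,0,0],[0,20,0,0,0,0],[0,14,0,0,0,0],[0,0,0,0,0,0]]]'

```text
time: 2.12
position: [0.5217, 0.012, 0.0413]
orientation: [-0.499, 0.503, -0.501, 0.496]
contact_force: [-0.3, 0.6, 0.1]
finger_gap: 0.899
```

Run:
```python
from h import *
show()
s=state();im=get_image('wrist');cv2.imwrite('pics/w2.png',im)
im=get_image('side');crop(im,220,120,400,260,4,'pics/s2.png')
C=cam('wrist',s0:=None) if 0 else None
# plate corners & rail fronts from w1 pose
import json
```

```text
t 2.12 tcp [521.7  12.   41.3] grasp [521.8  12.   52.3] gap 0.899 F [-0.3  0.6  0.1] q [-0.112  0.269  1.972  0.     0.909 -0.117]
[[0.005, -0.008, 1.0], [-1.0, 0.001, 0.005], [-0.001, -1.0, -0.008]]
```

View pics/s2.png

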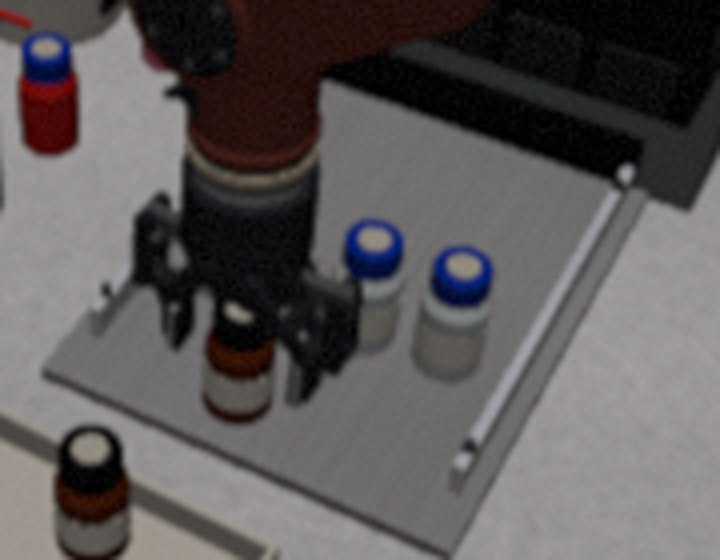

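View pics/w2.png

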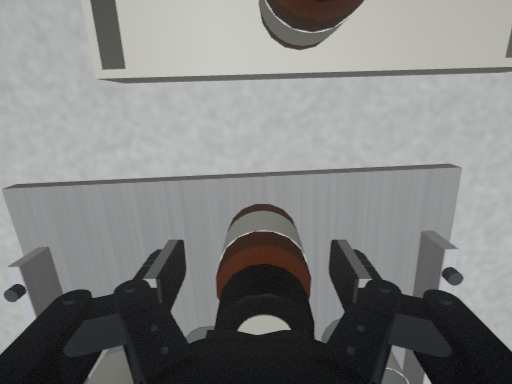

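Request:
servo_tool --increments '[[[2,0,4,0,0,-0.4],[0,0,0,0,0,0]]]'

```text
time: 2.38
position: [0.532, 0.0093, 0.0473]
orientation: [-0.501, 0.502, -0.495, 0.502]
contact_force: [0.4, 0.5, -0.7]
finger_gap: 0.9
```

Request:
servo_tool --increments '[[[0,0,0,0,0,0],[0,0,0,0,0,0],[0,0,0,0,0,0],[0,0,0,0,0,0],[0,0,0,0,0,0],[0,0,0,0,0,0]]]' --hand 0 --newtons 40

```text
time: 2.88
position: [0.5303, 0.0095, 0.0463]
orientation: [-0.5, 0.503, -0.497, 0.501]
contact_force: [-0.9, -0.2, 6.0]
finger_gap: 0.501
```

Run:
```python
from h import *
show()
```

```text
t 2.88 tcp [530.3   9.5  46.3] grasp [530.2   9.6  57.3] gap 0.501 F [-0.9 -0.2  6. ] q [-0.111  0.271  1.958 -0.009  0.911 -0.111]
[[0.005, 0.001, 1.0], [-1.0, -0.007, 0.005], [0.007, -1.0, 0.001]]
```

Request:
servo_tool --increments '[[[0,-10,0,0,0,0],[0,-30,0,0,0,0],[0,-38,0,0,0,0],[-25,-15,-7,0,0,0],[-38,0,-8,0,0,0],[-38,0,-8,0,0,0],[-38,0,-4,0,0,0],[-38,0,0,0,0,0]]]'

```text
time: 3.55
position: [0.5, 0.1883, 0.1371]
orientation: [-0.499, 0.503, -0.497, 0.5]
contact_force: [0.3, -0.9, -1.3]
finger_gap: 0.504
```

Request:
servo_tool --increments '[[[0,0,0,0,0,0]]]'

```text
time: 3.63
position: [0.5007, 0.1928, 0.1375]
orientation: [-0.502, 0.503, -0.496, 0.498]
contact_force: [-0.8, -0.3, -0.7]
finger_gap: 0.504
```

Run:
```python
from h import *
show()
s=state();im=get_image('wrist');cv2.imwrite('pics/w3.png',im)
im=get_image('side');crop(im,120,110,320,310,3,'pics/s3.png')
plan([503,188,60],axes(y=[0,0,-1],z=[1,0,0]))
```

```text
t 3.63 tcp [500.7 192.8 137.5] grasp [500.6 192.8 148.5] gap 0.504 F [-0.8 -0.3 -0.7] q [ 0.239  0.143  1.905 -0.004  1.094  0.23 ]
[[0.011, 0.001, 1.0], [-1.0, -0.003, 0.011], [0.003, -1.0, 0.001]]
d [-0.4 88.   2. ] rv [0.02 0.51 0.43] n 3
[[-0.1, 29.3, 0.7, 0.01, 0.17, 0.14], [-0.1, 29.3, 0.7, 0.01, 0.17, 0.14], [0.0, 29.3, 0.7, 0.01, 0.17, 0.14]]
```

View pics/s3.png

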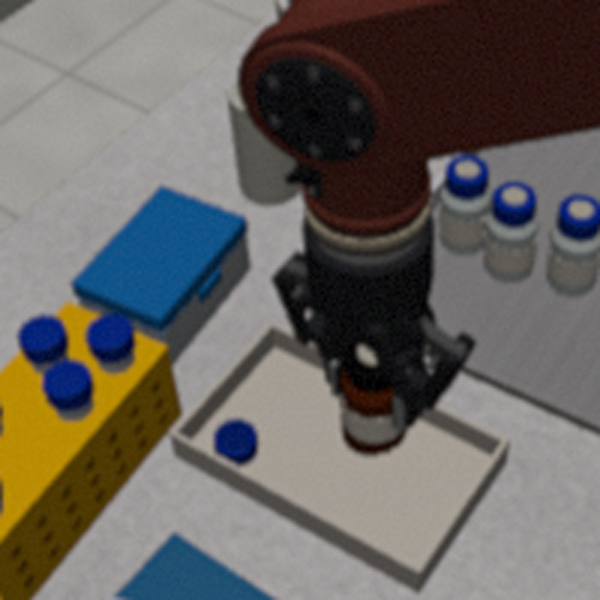

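View pics/w3.png

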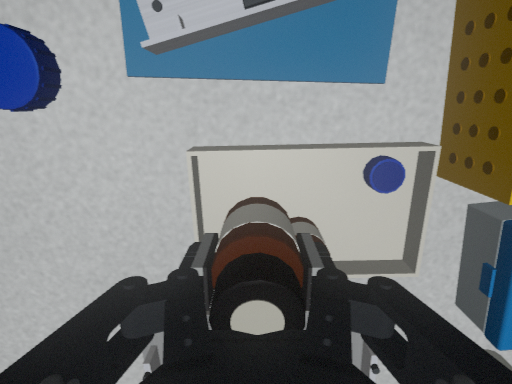

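Request:
servo_tool --increments '[[[3,30,1,0,0,0],[0,30,1,0,0,0],[0,22,0,0,0,0.4],[0,10,0,0,0,0],[0,3,0,0,0,0],[0,0,0,0,0,0]]]'

```text
time: 4.23
position: [0.5033, 0.1824, 0.0415]
orientation: [-0.5, 0.502, -0.499, 0.499]
contact_force: [0.6, -0.1, -0.9]
finger_gap: 0.504
```

Run:
```python
from h import *
show()
im=get_image('side');crop(im,120,110,320,310,3,'pics/s4.png')
```

```text
t 4.23 tcp [503.3 182.4  41.5] grasp [503.4 182.4  52.5] gap 0.504 F [ 0.6 -0.1 -0.9] q [ 0.217  0.29   1.945 -0.     0.909  0.213]
[[0.004, -0.002, 1.0], [-1.0, -0.001, 0.004], [0.001, -1.0, -0.002]]
```

View pics/s4.png

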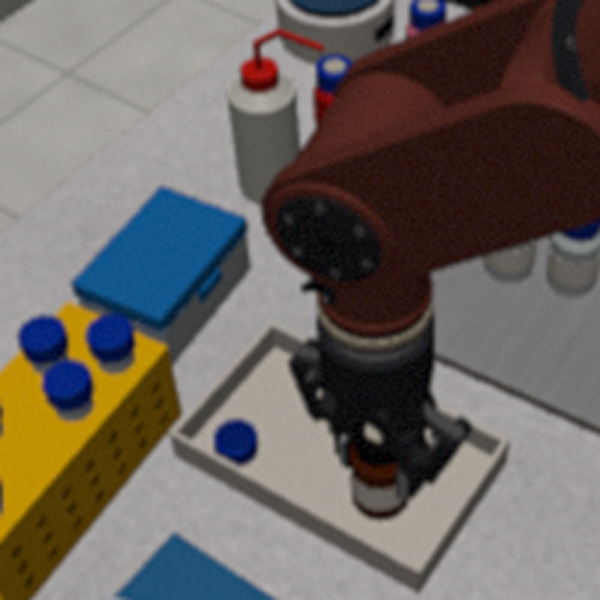

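Still about 3 mm up; lower until force shows, then release.

Request:
servo_tool --increments '[[[0,2,0,0,0,0],[0,1,0,0,0,0],[0,0,0,0,0,0]]]'

```text
time: 4.53
position: [0.5047, 0.1836, 0.0402]
orientation: [0.502, -0.501, 0.498, -0.499]
contact_force: [0.5, 0.7, -0.6]
finger_gap: 0.501
```

Request:
servo_tool --increments '[[[0,0.5,0,0,0,0],[0,0.5,0,0,0,0],[0,0,0,0,0,0]]]'

```text
time: 4.78
position: [0.504, 0.1836, 0.0384]
orientation: [0.502, -0.501, 0.498, -0.499]
contact_force: [-0.5, -0.0, -0.1]
finger_gap: 0.505
```

Request:
servo_tool --increments '[[[0,0.7,0,0,0,0],[0,0.7,0,0,0,0],[0,0.7,0,0,0,0],[0,0,0,0,0,0]]]'

```text
time: 5.12
position: [0.5041, 0.1839, 0.0383]
orientation: [-0.501, 0.502, -0.499, 0.498]
contact_force: [-5.0, -0.5, 12.9]
finger_gap: 0.502
```

Request:
servo_tool --increments '[[[0,-1,0,0,0,0],[0,0,0,0,0,0],[0,0,0,0,0,0],[0,0,0,0,0,0]]]' --hand 0.68

```text
time: 5.45
position: [0.5035, 0.1834, 0.0367]
orientation: [-0.501, 0.501, -0.499, 0.499]
contact_force: [0.1, -0.2, -0.8]
finger_gap: 0.682
```

Request:
servo_tool --increments '[[[0,-15,0,0,0,0],[0,-35,0,0,0,0],[0,-38,0,0,0,0],[0,-38,0,0,0,0],[0,-20,0,0,0,0],[-20,0,0,0,0,0],[-20,0,0,0,0,0],[0,0,0,0,0,0]]]'

```text
time: 6.12
position: [0.5038, 0.2259, 0.1838]
orientation: [0.503, -0.501, 0.498, -0.498]
contact_force: [0.3, 0.1, -0.1]
finger_gap: 0.688
```

Run:
```python
from h import *
show()
s=state();im=get_image('wrist');cv2.imwrite('pics/w5.png',im); np.save('w5.npy',dict(s),allow_pickle=True)
im=get_image('side');cv2.imwrite('pics/side5.png',im)
```

```text
t 6.12 tcp [503.8 225.9 183.8] grasp [503.8 225.9 194.8] gap 0.688 F [ 0.3  0.1 -0.1] q [0.293 0.116 1.838 0.002 1.185 0.286]
[[0.007, 0.002, 1.0], [-1.0, 0.002, 0.007], [-0.002, -1.0, 0.002]]
```

View pics/w5.png

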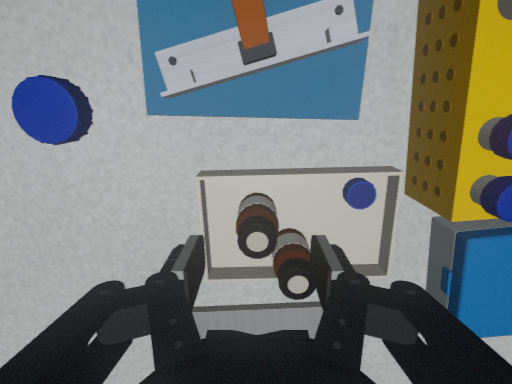

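View pics/side5.png

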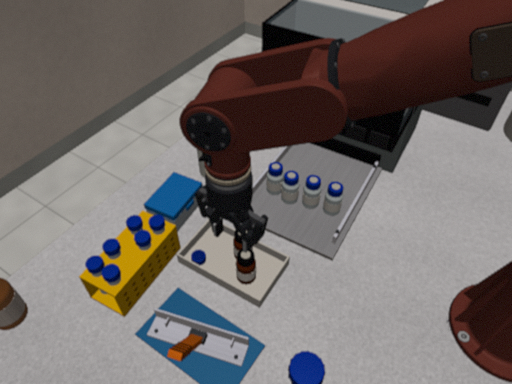

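```bash
cat > kin.py <<'E'
from h import *
from scipy.optimize import least_squares
D=[([1.129,.218,1.615,0,1.311,-.112],[202.1,590.8,238.3]),
([-.055,.035,1.943,0,1.164,-.119],[506.6,42.2,174.9]),
([-.112,.269,1.972,0,.909,-.117],[521.7,12,41.3]),
([-.111,.271,1.958,-.009,.911,-.111],[530.3,9.5,46.3]),
([.239,.143,1.905,-.004,1.094,.23],[500.7,192.8,137.5]),
([.217,.29,1.945,0,.909,.213],[503.3,182.4,41.5]),
([.293,.116,1.838,.002,1.185,.286],[503.8,225.9,183.8])]
def rot(a,t): return R.from_euler(a,t).as_matrix()
def fk(q,P):
    h,a0,L1,d,e,L2,L3=P
    R1=rot('z',q[0]);R2=R1@rot('y',q[1]);R3=R1@rot('y',q[1]+q[2]);R4=R3@rot('z',q[3]);R5=R4@rot('y',q[4])
    p=R1@[a0,d,h]+R2@[0,0,L1]+R3@[e,0,L2]+R5@[0,0,L3]
    return p,R5@rot('z',q[5])
E
python3 - <<'E'
from kin import *
def res(P): return np.concatenate([fk(q,P)[0]-p for q,p in D]+[0.003*(P-P0)])
P0=np.array([300,0,330,70,0,350,250.])
r=least_squares(res,P0);print(np.round(r.x,1),np.round(res(r.x)[:21],1))
q,p=D[0]; print(fk(q,r.x)[1].round(3))
E
```

```text
[295.4  -0.6 455.3  70.   61.3 558.3 297.9] [-0.1  0.  -0.2  0.   0.   0.2  0.2 -0.2  0.3 -0.1 -0.3 -0.1 -0.2  0.1
 -0.3 -0.2  0.2 -0.2  0.2 -0.1  0.3]
[[-0.324 -0.946 -0.001]
 [-0.946  0.324 -0.002]
 [ 0.002  0.    -1.   ]]
```

```bash
cat >> kin.py <<'E'
LO=np.array([-2.75,-.78,.31,-1.13,.13,-2.58]);HI=np.array([2.75,2.1,2.55,4.27,2.63,2.58])
def ik(pt,Rt,P,q0):
    T=np.column_stack([-Rt[:,2],-Rt[:,0],Rt[:,1]])
    def f(q):
        p,Rm=fk(q,P); return np.concatenate([(p-pt)/100,R.from_matrix(T.T@Rm).as_rotvec()*3])
    r=least_squares(f,q0); return r.x,np.abs(r.fun).max()
E
python3 - <<'E'
from kin import *
def goal(g,yaw,th):  # yaw: straightedge x dir angle offset from -x
    y=np.array([np.sin(yaw),-np.cos(yaw)]);t=np.radians(th)
    a=np.array([y[0]*np.sin(t),y[1]*np.sin(t),-np.cos(t)])
    Rt=axes(y=a,z=[np.cos(yaw),np.sin(yaw),0]); return np.array(g)+11*a,Rt
for L3 in(298,220):
  P=np.array([295.4-298+L3,-.6,455.3,70,61.3,558.3,L3])
  for th in(40,45,50,55):
    for nm,g,yw in(('mat',[488,407,81],16),('start',[511,40,89],3.2),('end',[519,-178,89],3.2)):
      pt,Rt=goal(g,np.radians(yw),th); q,e=ik(pt,Rt,P,[.3,.1,1.85,-.3,1.2,.3]); print(L3,th,nm,q.round(2),round(e,4))
E
```

```text
298 40 mat [ 0.83  0.68  1.45 -0.58  1.45  0.76] 0.0
298 40 start [ 0.29  0.37  1.92 -0.74  1.17  0.65] 0.0
298 40 end [-0.13  0.3   2.01 -0.91  0.92  0.43] 0.0
298 45 mat [ 0.85  0.72  1.42 -0.64  1.51  0.78] 0.0
298 45 start [ 0.33  0.41  1.9  -0.81  1.23  0.71] 0.0
298 45 end [-0.09  0.33  2.01 -1.02  0.97  0.54] 0.0
298 50 mat [ 0.87  0.77  1.38 -0.69  1.58  0.81] 0.0
298 50 start [ 0.35  0.45  1.89 -0.87  1.28  0.77] 0.0
298 50 end [-0.06  0.37  2.01 -1.11  1.02  0.64] 0.0
298 55 mat [ 0.89  0.81  1.35 -0.74  1.64  0.82] 0.0
298 55 start [ 0.38  0.5   1.87 -0.92  1.34  0.82] 0.0
298 55 end [-0.03  0.41  2.01 -1.19  1.08  0.72] 0.0
220 40 mat [ 0.77  0.61  1.53 -0.61  1.42  0.72] 0.0
220 40 start [ 0.2   0.31  1.95 -0.77  1.14  0.57] 0.0
220 40 end [-0.22  0.27  2.   -0.92  0.89  0.33] 0.0
220 45 mat [ 0.79  0.64  1.51 -0.67  1.48  0.74] 0.0
220 45 start [ 0.23  0.33  1.95 -0.85  1.19  0.64] 0.0
220 45 end [-0.2   0.29  2.01 -1.03  0.92  0.44] 0.0
220 50 mat [ 0.8   0.67  1.49 -0.73  1.53  0.76] 0.0
220 50 start [ 0.25  0.37  1.94 -0.92  1.24  0.69] 0.0
220 50 end [-0.17  0.32  2.01 -1.13  0.97  0.53] 0.0
220 55 mat [ 0.82  0.7   1.47 -0.78  1.59  0.78] 0.0
220 55 start [ 0.27  0.4   1.93 -0.98  1.3   0.74] 0.0
220 55 end [-0.15  0.34  2.01 -1.23  1.02  0.62] 0.0
```

Run:
```python
from kin import *
s=np.load('w5.npy',allow_pickle=True).item();C=cam('wrist',s)
for uv in((163,95.5),(369,34.5)): print(np.round(cast(C,uv,.036)*1000,1))
for uv in((201,170),(398,169)): print('tray',np.round(cast(C,uv,.03)*1000,1))
print(np.round(cast(C,(359.5,193),.02)*1000,1))
Ct=cam('top'); Cs=cam('side')
yw=np.radians(16);y=np.array([np.sin(yw),-np.cos(yw),0]);t=np.radians(45)
a=y*np.sin(t)-np.array([0,0,np.cos(t)]);Rt=axes(y=a,z=[np.cos(yw),np.sin(yw),0])
O=np.array([503.9,352.7,4]);g=O-57*y+[0,0,77];print('grip',g)
e=O-74.4*y+[0,0,97.5]
print('proj end top',proj(Ct,e/1000),'side',proj(Cs,e/1000), 'blade ends side',[proj(Cs,(O+22.5*y+[0,0,32]+x*np.array([-np.cos(yw),-np.sin(yw),0]))/1000) for x in(-100,100)])
plan(g-100*a,Rt,v=38,w=6.5)
print(a)
```

```text
[414.3 309.4  36. ]
[603.8 362.3  36. ]
tray [445.3 235.9  30. ]
tray [651.9 238.2  30. ]
[618.4 208.5  20. ]
grip [488.18867072 407.49191667  81.        ]
proj end top [120.14543313 220.82287175] side [175.42655281 352.94178827] blade ends side [array([155.32962756, 306.16861561]), array([249.1307145 , 334.90307087])]
d [-244.7   38.3  -30.5] rv [  6.19 -14.78 -44.67] n 8
[[-30.6, 4.8, -3.8, 0.77, -1.85, -5.58], [-31.0, 1.7, -2.9, 0.77, -1.85, -5.58], [-31.1, -1.3, -1.9, 0.77, -1.85, -5.58], [-30.9, -4.4, -0.8, 0.77, -1.85, -5.58], [-30.3, -7.3, 0.2, 0.77, -1.85, -5.58], [-29.4, -10.3, 1.3, 0.77, -1.85, -5.58], [-28.2, -13.0, 2.4, 0.77, -1.85, -5.58], [-26.7, -15.7, 3.5, 0.77, -1.85, -5.58]]
[ 0.19490504 -0.67971466 -0.70710678]
```

Request:
servo_tool --increments '[[[-31,5,-4,0.8,-1.9,-5.6],[-31,2,-3,0.8,-1.9,-5.6],[-31,-1,-2,0.8,-1.9,-5.6],[-31,-4,-1,0.8,-1.9,-5.6],[-30.5,-7.5,0,0.8,-1.9,-5.6],[-29.5,-10.5,1.5,0.8,-1.9,-5.6],[-28.5,-13,2.5,0.8,-1.9,-5.6],[-27,-16,3.5,0.8,-1.9,-5.6]]]' --hand 0.7

```text
time: 6.88
position: [0.4702, 0.4698, 0.1429]
orientation: [-0.359, 0.686, -0.172, 0.609]
contact_force: [1.4, 0.1, 0.5]
finger_gap: 0.701
```

Request:
servo_tool --increments '[[[0,0,0,0,0,0]]]'

```text
time: 6.97
position: [0.465, 0.4726, 0.131]
orientation: [-0.358, 0.691, -0.17, 0.604]
contact_force: [-2.3, -0.8, -3.9]
finger_gap: 0.701
```

Run:
```python
from kin import *
show()
yw=np.radians(16);y=np.array([np.sin(yw),-np.cos(yw),0]);t=np.radians(45)
a=y*np.sin(t)-np.array([0,0,np.cos(t)]);Rt=axes(y=a,z=[np.cos(yw),np.sin(yw),0])
g=np.array([488,410.5,82.])
plan(g,Rt,v=30)
s=state();im=get_image('wrist');cv2.imwrite('pics/w6.png',im); np.save('w6.npy',dict(s),allow_pickle=True)
C=cam('wrist',s);print(proj(C,g/1000),proj(C,(g+[-5,17,20])/1000))
```

```text
t 6.97 tcp [465.  472.6 131. ] grasp [462.8 480.1 138.8] gap 0.701 F [-2.3 -0.8 -3.9] q [ 0.941  0.739  1.269 -0.603  1.67   0.749]
[[0.212, 0.199, 0.957], [-0.668, -0.686, 0.29], [0.714, -0.7, -0.012]]
d [11.2 92.5  4.6] rv [-0.11  1.12  0.54] n 4
[[2.8, 23.1, 1.1, -0.03, 0.28, 0.14], [2.9, 23.1, 1.2, -0.03, 0.28, 0.14], [2.9, 23.1, 1.2, -0.03, 0.28, 0.14], [3.0, 23.1, 1.2, -0.03, 0.28, 0.14]]
[262.69998519 215.59487772] [263.19079138 231.59269326]
```

View pics/w6.png

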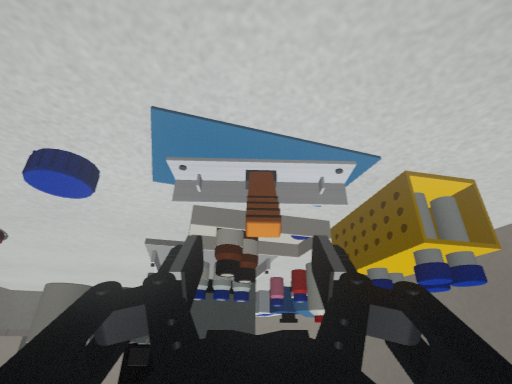

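Request:
servo_tool --increments '[[[3,23,1,0,0.3,0.1],[3,23,1,0,0.3,0.1],[3,23,1.5,0,0.3,0.1],[2.5,22,1,0,0.3,0.1],[0,0,0,0,0,0]]]'

```text
time: 7.43
position: [0.4951, 0.3943, 0.0851]
orientation: [-0.357, 0.679, -0.181, 0.615]
contact_force: [0.0, -0.3, -1.0]
finger_gap: 0.701
```

Run:
```python
from kin import *
show()
yw=np.radians(16);y=np.array([np.sin(yw),-np.cos(yw),0]);t=np.radians(45)
a=y*np.sin(t)-np.array([0,0,np.cos(t)]);Rt=axes(y=a,z=[np.cos(yw),np.sin(yw),0])
g=np.array([488,410.5,82.])
plan(g,Rt,v=30)
s=state();im=get_image('wrist');cv2.imwrite('pics/w7.png',im)
im=get_image('side');crop(im,100,200,300,384,3.3,'pics/s7.png')
```

```text
t 7.43 tcp [495.1 394.3  85.1] grasp [492.9 401.8  92.9] gap 0.701 F [ 0.  -0.3 -1. ] q [ 0.842  0.704  1.421 -0.64   1.52   0.784]
[[0.178, 0.193, 0.965], [-0.686, -0.679, 0.262], [0.706, -0.708, 0.011]]
d [-14.5   0.9  -2.6] rv [ 0.11 -1.02 -0.09] n 1
[[-14.5, 0.9, -2.6, 0.11, -1.02, -0.09]]
```

View pics/w7.png

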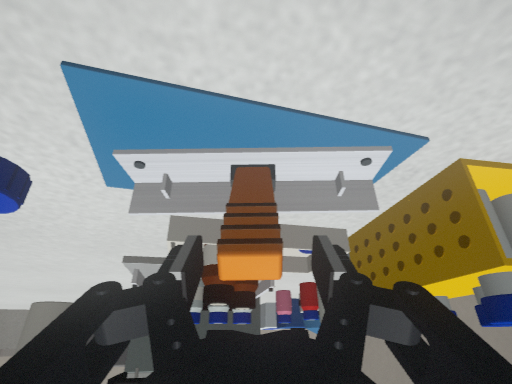

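View pics/s7.png

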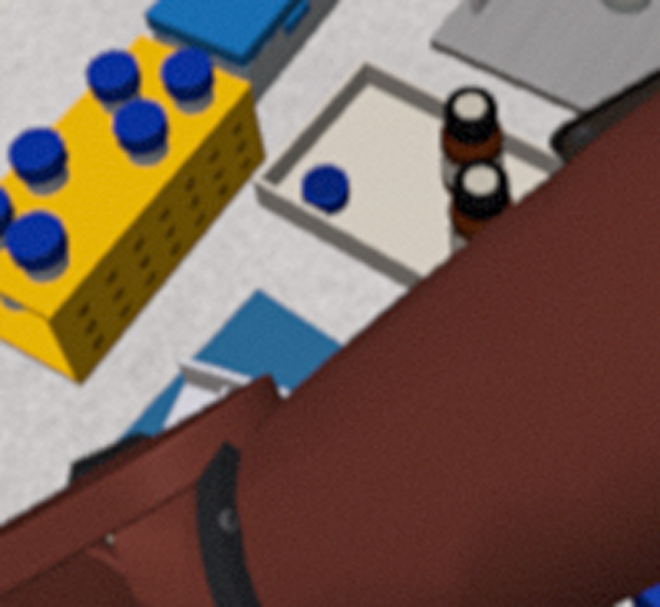

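Request:
servo_tool --increments '[[[-7,0,-1.5,0,-0.5,0],[-7,1,-1.5,0,-0.3,0],[0,0,0,0,0,0],[0,0,0,0,0,0]]]'

```text
time: 7.87
position: [0.489, 0.41, 0.0765]
orientation: [-0.363, 0.682, -0.177, 0.61]
contact_force: [-0.1, 0.4, 0.2]
finger_gap: 0.7
```

Run:
```python
from kin import *
show()
s=state();im=get_image('wrist');cv2.imwrite('pics/w8.png',im);np.save('w8.npy',dict(s),allow_pickle=True)
```

```text
t 7.87 tcp [489.  410.   76.5] grasp [486.8 417.4  84.3] gap 0.7 F [-0.1  0.4  0.2] q [ 0.863  0.726  1.402 -0.633  1.519  0.785]
[[0.194, 0.2, 0.96], [-0.684, -0.674, 0.279], [0.703, -0.711, 0.006]]
```

View pics/w8.png

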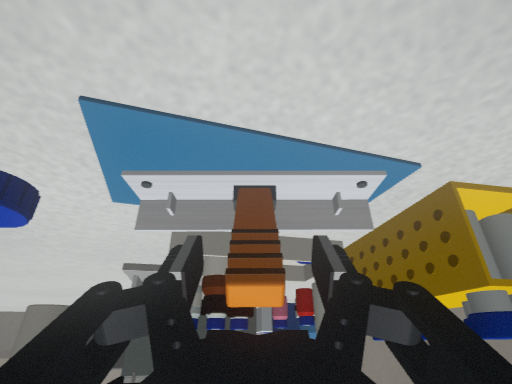

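Request:
servo_tool --increments '[[[2.5,6,-0.3,0,0,0],[0,0,0,0,0,0]]]'

```text
time: 8.08
position: [0.4909, 0.4024, 0.0738]
orientation: [-0.362, 0.682, -0.177, 0.61]
contact_force: [0.7, -0.5, -0.4]
finger_gap: 0.701
```

Request:
servo_tool --increments '[[[0,0,0,0,0,0],[0,0,0,0,0,0],[0,0,0,0,0,0],[0,0,0,0,0,0],[0,0,0,0,0,0],[0,0,0,0,0,0]]]' --hand 0 --newtons 70

```text
time: 8.58
position: [0.4907, 0.4031, 0.0744]
orientation: [-0.362, 0.682, -0.178, 0.61]
contact_force: [-1.1, 0.8, 1.7]
finger_gap: 0.294
```

Run:
```python
from kin import *
show()
s=state();im=get_image('wrist');cv2.imwrite('pics/w9.png',im);np.save('w9.npy',dict(s),allow_pickle=True)
```

```text
t 8.58 tcp [490.7 403.1  74.4] grasp [488.5 410.5  82.2] gap 0.294 F [-1.1  0.8  1.7] q [ 0.855  0.722  1.414 -0.636  1.51   0.785]
[[0.193, 0.199, 0.961], [-0.684, -0.675, 0.277], [0.704, -0.71, 0.006]]
```

View pics/w9.png

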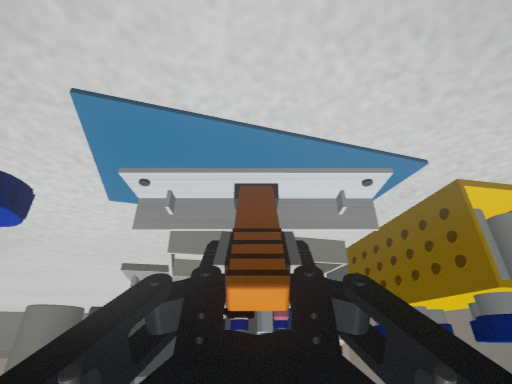

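Run:
```python
from kin import *
s=np.load('w9.npy',allow_pickle=True).item();C=cam('wrist',s)
p,Rm=tool(s)
yw=np.arctan2(Rm[1,2],Rm[0,2]);print(np.degrees(yw))
y=np.array([np.sin(yw),-np.cos(yw),0]);x=np.array([-np.cos(yw),-np.sin(yw),0])
for nm,uv,z,oy in(('footL',(121,170),.008,-22.5),('footR',(391,170),.008,-22.5),('bladeL',(133,229),.036,20),('bladeR',(378,229),.036,20)):
    P=cast(C,uv,z)*1000; print(nm,P.round(1),'O est y-part',(P-oy*y).round(1))
Cs=cam('side');Ct=cam('top')
for O in([504.5,355.5,4],[504,352.7,4]):
  O=np.array(O);print([proj(C,(O+xx*x+yy*y+[0,0,zz])/1000).round(1) for xx,yy,zz in((100,-22.5,4),(-100,-22.5,4),(100,22.5,32),(-100,22.5,32))])
im=cv2.imread('pics/w9.png');crop(im,100,150,420,300,2.4,'pics/w9c.png')
```

```text
16.077240867634913
footL [403.9 356.4   8. ] O est y-part [410.1 334.8   8. ]
footR [589.5 408.3   8. ] O est y-part [595.7 386.6   8. ]
bladeL [413.2 313.5  36. ] O est y-part [407.7 332.7  36. ]
bladeR [603.7 365.7  36. ] O est y-part [598.2 385.   36. ]
[array([119.7, 174.6]), array([393.4, 173.4]), array([135.7, 232.2]), array([377.9, 231.1])]
[array([119.5, 176.4]), array([390.2, 175.2]), array([135.4, 233.2]), array([375.3, 232.1])]
```

View pics/w9c.png

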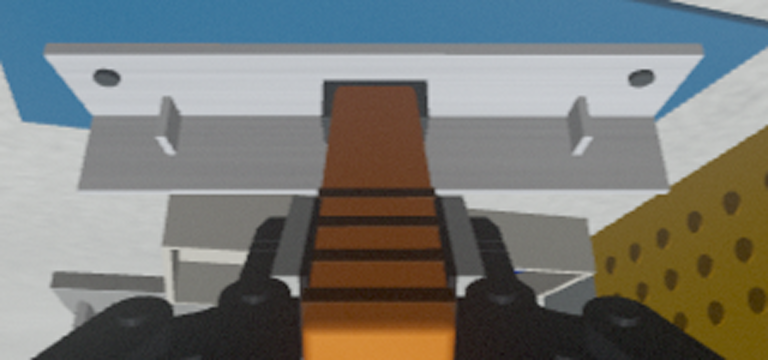

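Run:
```python
from kin import *
c=get_calibration('wrist')
def mk(p,Rm):
    K=cam('wrist',state())[0];T=np.eye(4);U,_,V=np.linalg.svd(np.array(Rm));T[:3,:3]=U@V;T[:3,3]=np.array(p)/1000
    M=np.linalg.inv(T@c['mount']);return K,M[:3,:3],M[:3,3]
C1=mk([506.6,42.2,174.9],[[0.064,0,.998],[-.998,0,.064],[0,-1,0]])
C2=mk([521.7,12,41.3],[[0.005,-0.008,1.0],[-1.0,0.001,0.005],[-0.001,-1.0,-0.008]])
for C,a,b in((C1,(127.5,172),(380.5,173)),(C2,(4,187),(460,166))):
    A=cast(C,a,.012)*1000;B=cast(C,b,.012)*1000;print(A.round(1),B.round(1),np.linalg.norm(A-B).round(1),np.degrees(np.arctan2(B[1]-A[1],B[0]-A[0])).round(2))
# caps in w1
im=cv2.imread('pics/w1.png')
crop(im,110,160,400,345,2.7,'pics/w1c.png')
```

```text
[366.   39.6  12. ] [639.5  56.1  12. ] 274.0 3.46
[367.   39.2  12. ] [640.4  54.1  12. ] 273.8 3.14
```

View pics/w1c.png

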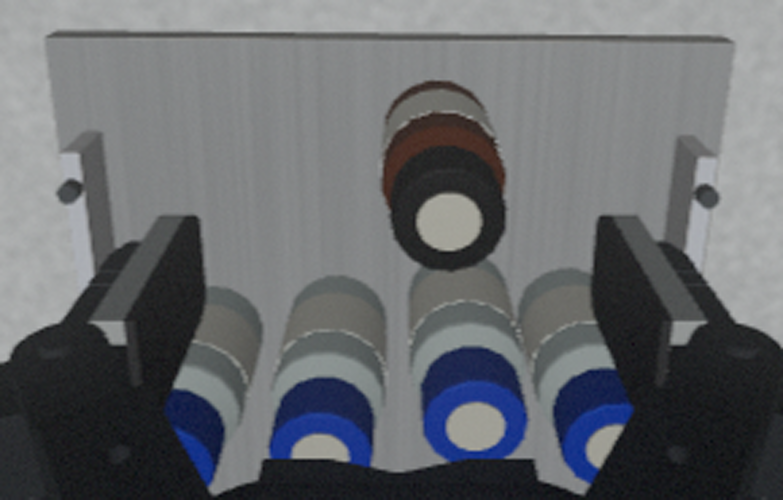

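Request:
servo_tool --increments '[[[7,-7,0,0,0,0],[18,-18,0,0,0,0],[25,-25,0,0,0,0],[25,-25,0,0,0,0],[11,-11,0,0,0,0],[0,0,0,0,0,0]]]'

```text
time: 9.13
position: [0.4927, 0.4045, 0.2014]
orientation: [-0.366, 0.678, -0.178, 0.612]
contact_force: [0.9, 0.4, -2.5]
finger_gap: 0.292
```

```bash
cat > se.py <<'E'
from kin import *
yw0=np.radians(16.08);s9=np.load('w9.npy',allow_pickle=True).item()
p9,R9=tool(s9)
def Rz(a): return R.from_euler('z',a).as_matrix()
O9=np.array([503.8,357,4.])
SO=np.array([518.7,-190.5,0]);SY=np.radians(3.3)
Sy=np.array([np.sin(SY),-np.cos(SY),0]);Sx=np.array([-np.cos(SY),-np.sin(SY),0])
def target(O,yaw):  # TCP (mm),R for straightedge origin O and yaw (rad)
    Q=Rz(yaw-yw0); return Q@(p9*1000-O9)+np.array(O),Q@R9
def now(s=None):
    p,Rm=tool(s); Q=Rm@R9.T; O=p*1000-Q@(p9*1000-O9); rv=np.degrees(R.from_matrix(Q).as_rotvec())
    d=O-SO; print('SE O',O.round(1),'rot',rv.round(2),'sampler x,y,z',round(d@Sx,1),round(d@Sy,1),round(O[2],1),'yaw rel',round(np.degrees(yw0)+rv[2]-np.degrees(SY),2))
E
python3 - <<'E'
from se import *
show();now()
pt,Rt=target(SO-190*Sy+[0,0,115],SY); plan(pt,Rt,v=36,tcp=True)
s=state();im=get_image('wrist');cv2.imwrite('pics/w10.png',im)
E
```

```text
t 9.13 tcp [492.7 404.5 201.4] grasp [490.5 411.9 209.2] gap 0.292 F [ 0.9  0.4 -2.5] q [ 0.855  0.566  1.387 -0.638  1.647  0.683]
[[0.187, 0.206, 0.961], [-0.69, -0.669, 0.278], [0.7, -0.714, 0.016]]
SE O [506.5 359.1 130.7] rot [ 0.49 -0.5   0.05] sampler x,y,z -19.4 -549.4 130.7 yaw rel 12.83
d [237.7 253.1 -87.6] rv [-9.44  8.71 -0.47] n 10
[[23.8, 25.3, -8.8, -0.94, 0.87, -0.05], [23.9, 25.5, -8.0, -0.94, 0.87, -0.05], [24.0, 25.6, -7.2, -0.94, 0.87, -0.05], [24.1, 25.7, -6.4, -0.94, 0.87, -0.05], [24.1, 25.9, -5.6, -0.94, 0.87, -0.05], [24.2, 26.0, -4.8, -0.94, 0.87, -0.05], [24.2, 26.1, -4.0, -0.94, 0.87, -0.05], [24.3, 26.1, -3.2, -0.94, 0.87, -0.05]]
[[24.3, 26.2, -2.4, -0.94, 0.87, -0.05], [24.3, 26.3, -1.6, -0.94, 0.87, -0.05]]
```

View pics/w10.png

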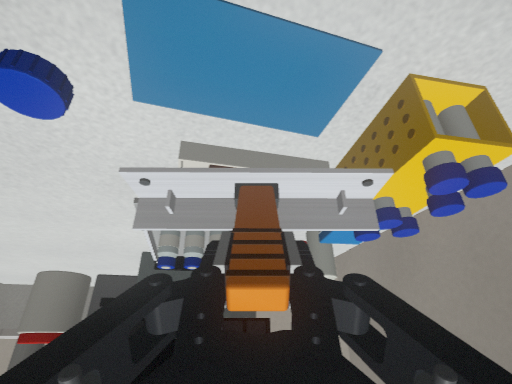

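Request:
servo_tool --increments '[[[24,25,-9,-0.9,0.9,0],[24,25.5,-8,-0.9,0.9,0],[24,25.5,-7,-0.9,0.9,-0.1],[24,26,-6.5,-0.9,0.9,0],[24,26,-5.5,-1,0.9,-0.1],[24,26,-5,-1,0.9,0],[24,26,-4,-1,0.9,-0.1],[24,26,-3,-1,0.9,0]]]'

```text
time: 9.85
position: [0.4978, 0.1144, 0.1808]
orientation: [-0.302, 0.667, -0.239, 0.638]
contact_force: [0.8, -0.4, -2.2]
finger_gap: 0.296
```

Request:
servo_tool --increments '[[[24,26,-2.5,-0.9,0.8,0],[24,26,-1.5,-0.9,0.8,0],[0,0,0,0,0,0],[0,0,0,0,0,0]]]'

```text
time: 10.18
position: [0.4998, 0.0436, 0.1783]
orientation: [-0.287, 0.662, -0.255, 0.643]
contact_force: [-0.6, 0.2, -2.6]
finger_gap: 0.289
```

Run:
```python
from se import *
show();now()
pt,Rt=target(SO-190*Sy+[0,0,115],SY); plan(pt,Rt,v=36,tcp=True)
pt,Rt=target(SO-190*Sy+[0,0,20],SY); plan(pt,Rt,v=30,tcp=True)
s=state();im=get_image('wrist');cv2.imwrite('pics/w11.png',im);np.save('w11.npy',dict(s),allow_pickle=True)
cv2.imwrite('pics/side11.png',get_image('side'))
```

```text
t 10.18 tcp [499.8  43.6 178.3] grasp [499.5  51.4 186.1] gap 0.289 F [-0.6  0.2 -2.6] q [ 0.349  0.238  1.892 -0.758  1.373  0.59 ]
[[0.042, 0.032, 0.999], [-0.706, -0.706, 0.053], [0.706, -0.708, -0.007]]
SE O [501.3  -4.5 108.1] rot [ -0.34   0.7  -13.06] sampler x,y,z 6.7 -186.7 108.1 yaw rel -0.28
d [ 2.9 -7.2  5.5] rv [0.73 0.33 0.22] n 1
[[2.9, -7.2, 5.5, 0.73, 0.33, 0.22]]
d [-64.2  60.    6.2] rv [0.73 0.33 0.22] n 3
[[-21.4, 20.0, 2.1, 0.24, 0.11, 0.07], [-21.4, 20.0, 1.9, 0.24, 0.11, 0.07], [-21.4, 20.1, 1.8, 0.24, 0.11, 0.07]]
```

View pics/w11.png

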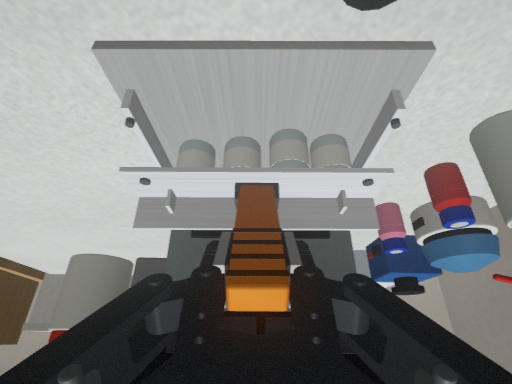

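View pics/side11.png

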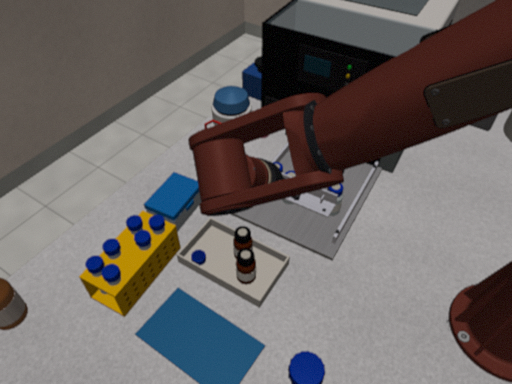

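Run:
```python
from se import *
s=np.load('w11.npy',allow_pickle=True).item();C=cam('wrist',s)
A=cast(C,(94,48),.012)*1000;B=cast(C,(435,48),.012)*1000;print(A.round(1),B.round(1),np.linalg.norm(A-B),((A+B)/2).round(1),np.degrees(np.arctan2(B[1]-A[1],B[0]-A[0])))
print(proj(C,(SO-190*Sy+[0,0,12])/1000))
for xx,yy,zz in((-140,-235,12),(140,-235,12),(120,-195,37),(-120,-195,37)): print(xx,yy,zz,proj(C,(SO+xx*Sx+yy*Sy+[0,0,zz])/1000).round(1))
im=cv2.imread('pics/w11.png');crop(im,85,30,445,240,2.2,'pics/w11c.png')
```

```text
[367.2  38.7  12. ] [640.3  54.4  12. ] 273.56472889666696 [503.8  46.5  12. ] 3.301100346397401
[264.13808948  93.93344228]
-140 -235 12 [438.9  50.9]
140 -235 12 [93.2 50.8]
120 -195 37 [130.8 109.5]
-120 -195 37 [399. 110.]
```

View pics/w11c.png

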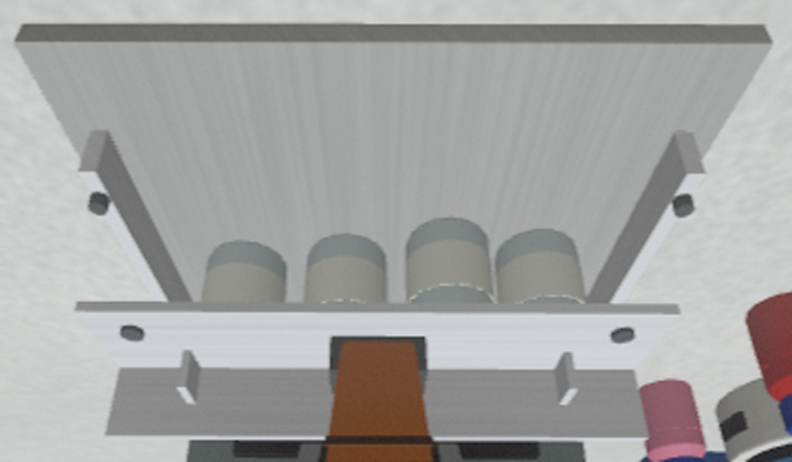

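Request:
servo_tool --increments '[[[-15,13,2,0.2,0.1,0.1],[-20,19,2,0.2,0.1,0.1],[-20,19,1.5,0.2,0.1,0],[-9,8,0,0,0,0],[0,0,0,0,0,0],[0,0,0,0,0,0]]]'

```text
time: 10.78
position: [0.5073, 0.0504, 0.0941]
orientation: [-0.293, 0.659, -0.25, 0.646]
contact_force: [0.3, 0.1, -2.2]
finger_gap: 0.294
```

Run:
```python
from se import *
show();now()
pt,Rt=target(SO-190*Sy-[1.5,0,-13],SY); plan(pt,Rt,v=30,tcp=True)
s=state();im=get_image('wrist');cv2.imwrite('pics/w12.png',im);np.save('w12.npy',dict(s),allow_pickle=True)
```

```text
t 10.78 tcp [507.3  50.4  94.1] grasp [506.8  58.2 101.9] gap 0.294 F [ 0.3  0.1 -2.2] q [ 0.358  0.385  1.899 -0.792  1.254  0.713]
[[0.039, 0.049, 0.998], [-0.708, -0.704, 0.062], [0.705, -0.709, 0.007]]
SE O [510.2   2.5  23.9] rot [ -0.1   -0.1  -12.54] sampler x,y,z -2.6 -193.2 23.9 yaw rel 0.24
d [-5.3  9.9 -3.9] rv [-0.23  0.12  0.12] n 1
[[-5.3, 9.9, -3.9, -0.23, 0.12, 0.12]]
```

View pics/w12.png

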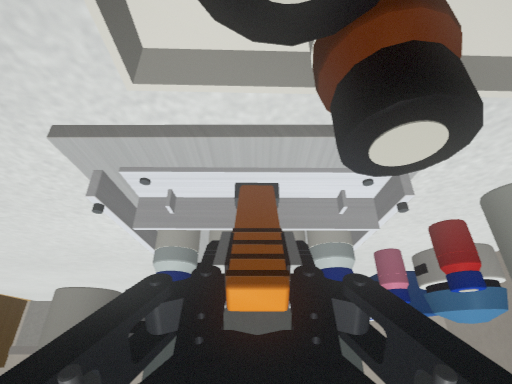

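Run:
```python
from se import *
im=get_image('side');crop(im,150,80,400,300,3,'pics/s12.png')
im=get_image('top');crop(im,150,120,400,290,3.1,'pics/t12.png')
```

```text
(no output)
```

View pics/s12.png

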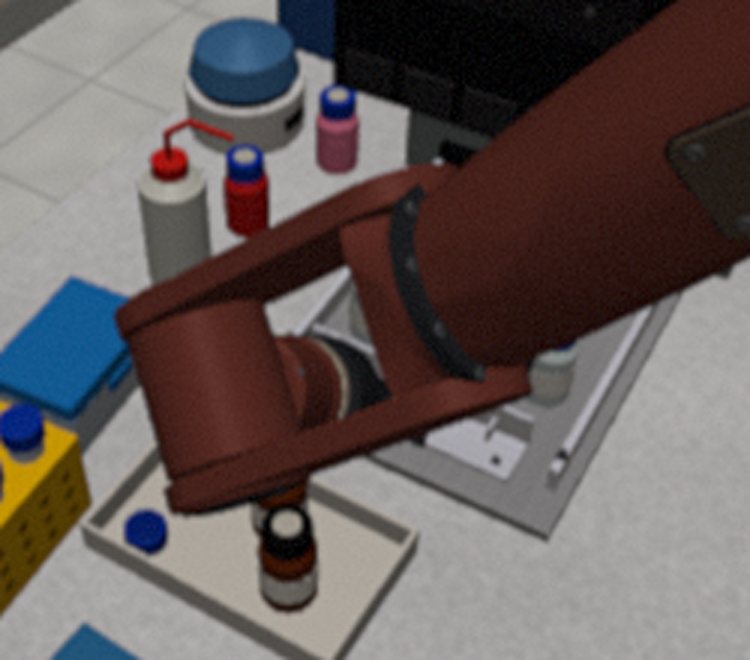

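View pics/t12.png

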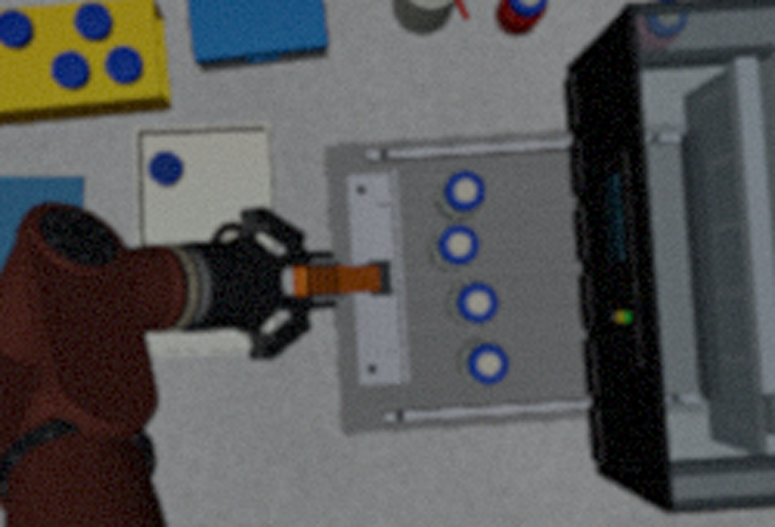

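Request:
servo_tool --increments '[[[-3.5,3.5,-1.5,-0.1,0.1,0.1],[-3.5,3.5,-1,0,0,0],[0,0,0,0,0,0],[0,0,0,0,0,0]]]'

```text
time: 11.27
position: [0.505, 0.0496, 0.0846]
orientation: [-0.292, 0.657, -0.253, 0.647]
contact_force: [0.9, -0.5, -2.1]
finger_gap: 0.296
```

Run:
```python
from se import *
show();now()
```

```text
t 11.27 tcp [505.   49.6  84.6] grasp [504.4  57.3  92.4] gap 0.296 F [ 0.9 -0.5 -2.1] q [ 0.356  0.397  1.904 -0.793  1.24   0.729]
[[0.035, 0.046, 0.998], [-0.71, -0.702, 0.057], [0.703, -0.711, 0.009]]
SE O [507.7   1.8  14.2] rot [  0.08  -0.17 -12.8 ] sampler x,y,z -0.1 -192.6 14.2 yaw rel -0.02
```

Request:
servo_tool --increments '[[[-0.7,0.7,0,0,0,0],[-0.4,0.4,0,0,0,0],[0,0,0,0,0,0]]]'

```text
time: 11.52
position: [0.5056, 0.0498, 0.0836]
orientation: [-0.292, 0.657, -0.252, 0.648]
contact_force: [-0.8, 0.4, -0.5]
finger_gap: 0.291
```

Request:
servo_tool --increments '[[[-0.4,0.4,0,0,0,0],[-0.4,0.4,0,0,0,0],[0,0,0,0,0,0]]]'

```text
time: 11.77
position: [0.5059, 0.0499, 0.0831]
orientation: [-0.292, 0.657, -0.252, 0.648]
contact_force: [0.1, 2.8, 3.4]
finger_gap: 0.298
```

Run:
```python
from se import *
show();now()
```

```text
t 11.77 tcp [505.9  49.9  83.1] grasp [505.3  57.6  90.9] gap 0.298 F [0.1 2.8 3.4] q [ 0.357  0.402  1.902 -0.795  1.238  0.732]
[[0.034, 0.047, 0.998], [-0.71, -0.702, 0.057], [0.704, -0.71, 0.01]]
SE O [508.7   2.1  12.7] rot [  0.04  -0.24 -12.79] sampler x,y,z -1.1 -192.9 12.7 yaw rel -0.01
```

Request:
servo_tool --increments '[[[3.5,3.5,0,0,0,0],[3.5,3.5,0,0,0,0],[3.5,3.5,0,0,0,0],[3.5,3.5,0,0,0,0],[3.5,3.5,0,0,0,0],[3.5,3.5,0,0,0,0],[3.5,3.5,0,0,0,0],[3.5,3.5,0,0,0,0]]]'

```text
time: 12.43
position: [0.5087, 0.0107, 0.0833]
orientation: [-0.293, 0.656, -0.252, 0.648]
contact_force: [-0.2, 6.5, 6.6]
finger_gap: 0.291
```

Run:
```python
from se import *
show();now()
cv2.imwrite('pics/w13.png',get_image('wrist'))
im=get_image('top');crop(im,150,120,400,290,3.1,'pics/t13.png')
```

```text
t 12.43 tcp [508.7  10.7  83.3] grasp [508.2  18.4  91.1] gap 0.291 F [-0.2  6.5  6.6] q [ 0.287  0.377  1.938 -0.832  1.192  0.703]
[[0.033, 0.049, 0.998], [-0.71, -0.701, 0.058], [0.703, -0.711, 0.011]]
SE O [511.7 -37.1  12.8] rot [  0.11  -0.31 -12.76] sampler x,y,z -1.9 -153.6 12.8 yaw rel 0.02
```

View pics/w13.png

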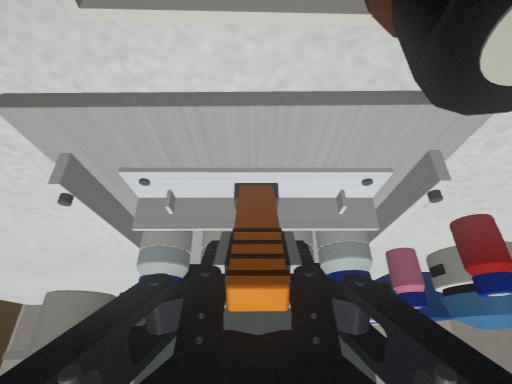

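View pics/t13.png

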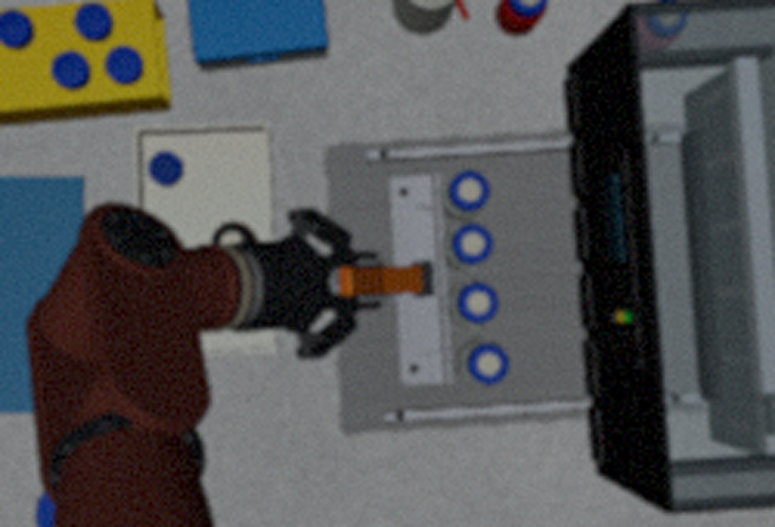

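Request:
servo_tool --increments '[[[5.1,4.7,-0.1,0,0,0],[5,4.9,-0.1,0,0,0],[5,4.9,-0.1,0,0,0],[5,5,-0.1,0,0,0],[5,5,-0.1,0,0,0],[5,5,-0.1,0,0,0],[5,5,-0.1,0,0,0],[5,5,0,0,0,0]]]'

```text
time: 13.2
position: [0.5115, -0.0454, 0.0833]
orientation: [-0.293, 0.656, -0.252, 0.648]
contact_force: [0.6, 8.1, 7.5]
finger_gap: 0.295
```

Run:
```python
from se import *
show();now()
im=get_image('top');crop(im,150,120,400,290,3.1,'pics/t14.png')
```

```text
t 13.2 tcp [511.5 -45.4  83.3] grasp [510.9 -37.7  91.1] gap 0.295 F [0.6 8.1 7.5] q [ 0.182  0.347  1.98  -0.885  1.125  0.659]
[[0.033, 0.049, 0.998], [-0.711, -0.701, 0.058], [0.703, -0.711, 0.012]]
SE O [514.5 -93.1  12.8] rot [  0.14  -0.34 -12.75] sampler x,y,z -1.4 -97.5 12.8 yaw rel 0.03
```

View pics/t14.png

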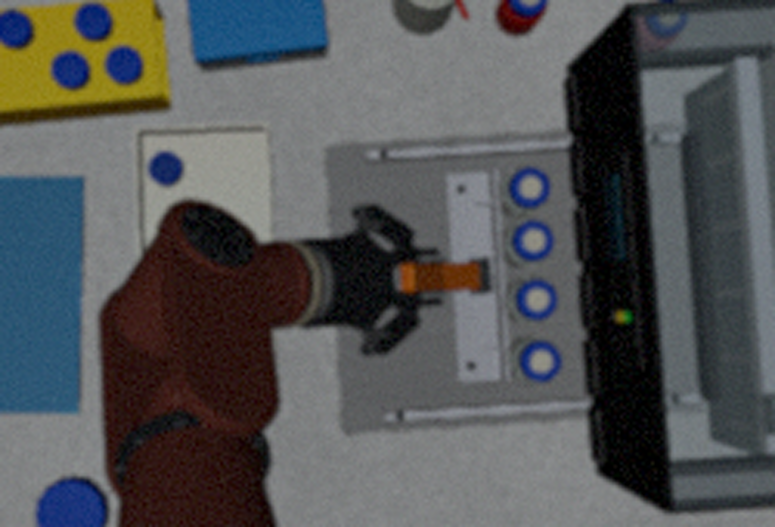

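Request:
servo_tool --increments '[[[5.2,4.7,-0.1,0,0,0],[5,4.9,-0.1,0,0,0],[5,4.9,-0.1,0,0,0],[5,5,-0.1,0,0,0],[5,5,-0.1,0,0,0],[5,5,-0.1,0,0,0],[5,5,-0.1,0,0,0],[5,5,0,0,0,0]]]'

```text
time: 13.92
position: [0.5138, -0.1019, 0.0833]
orientation: [-0.293, 0.656, -0.252, 0.648]
contact_force: [-0.4, 8.0, 7.6]
finger_gap: 0.295
```

Run:
```python
from se import *
show();now()
im=get_image('top');crop(im,150,120,400,290,3.1,'pics/t15.png')
cv2.imwrite('pics/w15.png',get_image('wrist'))
```

```text
t 13.92 tcp [ 513.8 -101.9   83.3] grasp [513.3 -94.2  91.1] gap 0.295 F [-0.4  8.   7.6] q [ 0.072  0.327  2.009 -0.94   1.057  0.611]
[[0.033, 0.049, 0.998], [-0.71, -0.701, 0.058], [0.703, -0.711, 0.011]]
SE O [ 516.8 -149.6   12.8] rot [  0.11  -0.31 -12.74] sampler x,y,z -0.4 -40.9 12.8 yaw rel 0.04
```

View pics/t15.png

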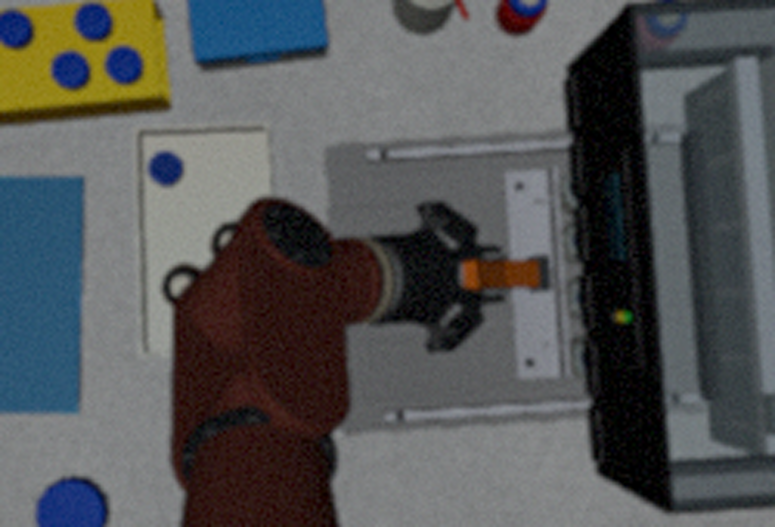

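View pics/w15.png

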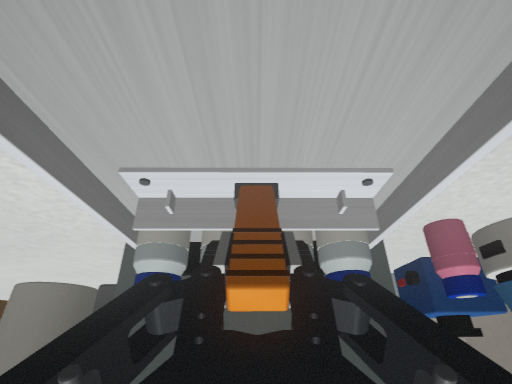

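Request:
servo_tool --increments '[[[4.4,4.1,0,0,0,0],[4.3,4.2,0,0,0,0],[4.3,4.2,0,0,0,0],[4.3,4.2,0,0,0,0],[4.3,4.3,0,0,0,0],[4.3,4.3,0,0,0,0],[4.3,4.3,0,0,0,0],[4.3,4.3,0,0,0,0]]]'

```text
time: 14.68
position: [0.5162, -0.1501, 0.0831]
orientation: [-0.293, 0.657, -0.252, 0.648]
contact_force: [-0.7, 8.3, 7.1]
finger_gap: 0.294
```

Run:
```python
from se import *
show();now()
im=get_image('top');crop(im,150,120,400,290,3.1,'pics/t16.png')
im=get_image('side');crop(im,200,40,450,260,3,'pics/s16.png')
```

```text
t 14.68 tcp [ 516.2 -150.1   83.1] grasp [ 515.7 -142.4   90.9] gap 0.294 F [-0.7  8.3  7.1] q [-0.024  0.319  2.021 -0.984  0.999  0.568]
[[0.034, 0.048, 0.998], [-0.71, -0.702, 0.058], [0.703, -0.711, 0.011]]
SE O [ 519.1 -197.9   12.7] rot [  0.09  -0.27 -12.75] sampler x,y,z -0.0 7.4 12.7 yaw rel 0.03
```

View pics/t16.png

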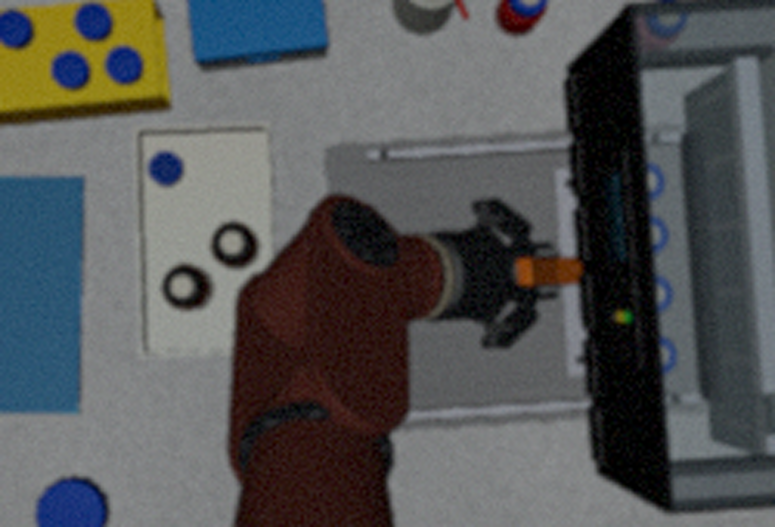

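View pics/s16.png

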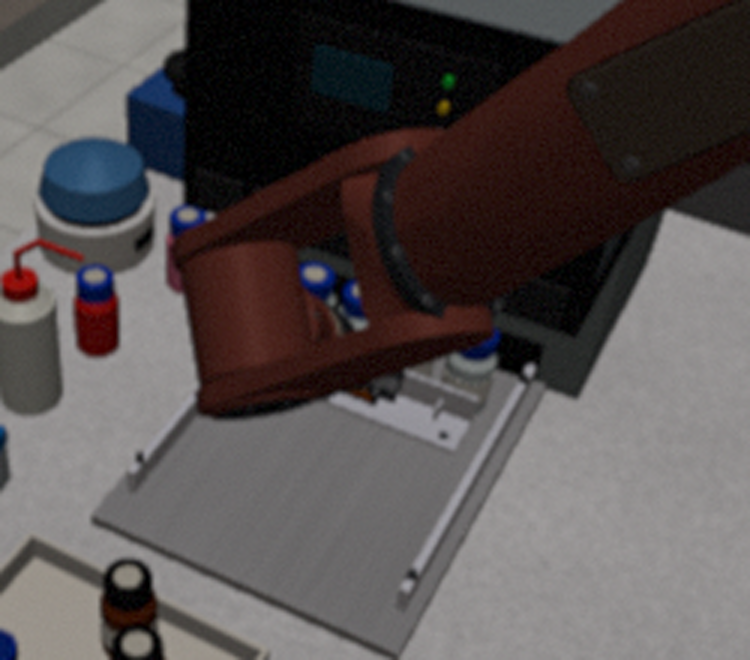

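Request:
servo_tool --increments '[[[2.2,2.1,0,0,0,0],[2.2,2.1,0,0,0,0],[2.2,2.1,0,0,0,0],[2.1,2.1,0,0,0,0],[2.1,2.1,0,0,0,0],[2.1,2.1,0,0,0,0],[2.1,2.1,0,0,0,0],[2.1,2.1,0,0,0,0]]]'

```text
time: 15.45
position: [0.5175, -0.1739, 0.0831]
orientation: [-0.293, 0.657, -0.252, 0.648]
contact_force: [1.0, 7.8, 7.3]
finger_gap: 0.294
```

Request:
servo_tool --increments '[[[1.4,1.4,0,0,0,0],[1.1,1.1,0,0,0,0],[1.1,1.1,0,0,0,0]]]'

```text
time: 15.7
position: [0.5178, -0.179, 0.0831]
orientation: [-0.293, 0.657, -0.252, 0.648]
contact_force: [-0.2, 7.2, 7.3]
finger_gap: 0.297
```

Run:
```python
from se import *
show();now()
im=get_image('top');crop(im,320,120,420,290,4,'pics/t17.png')
```

```text
t 15.7 tcp [ 517.8 -179.    83.1] grasp [ 517.2 -171.3   90.9] gap 0.297 F [-0.2  7.2  7.3] q [-0.082  0.317  2.023 -1.01   0.964  0.542]
[[0.034, 0.048, 0.998], [-0.71, -0.702, 0.058], [0.703, -0.711, 0.01]]
SE O [ 520.7 -226.7   12.6] rot [  0.09  -0.25 -12.75] sampler x,y,z 0.1 36.3 12.6 yaw rel 0.03
```

View pics/t17.png

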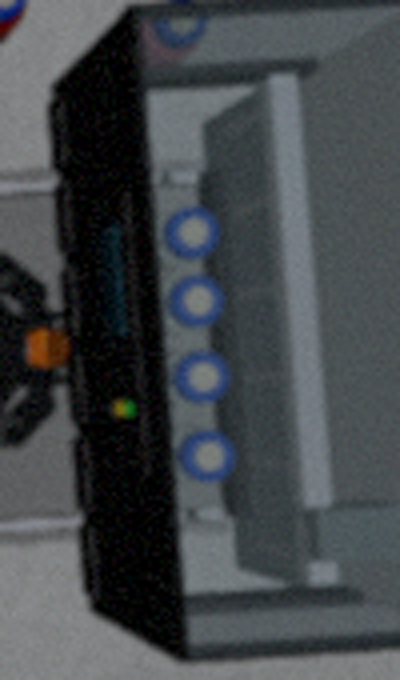

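Request:
servo_tool --increments '[[[0.7,0.7,0,0,0,0],[0.7,0.7,0,0,0,0],[0.7,0.7,0,0,0,0],[0.7,0.7,0,0,0,0]]]'

```text
time: 16.08
position: [0.518, -0.1829, 0.0831]
orientation: [-0.293, 0.657, -0.252, 0.648]
contact_force: [0.0, 7.3, 8.7]
finger_gap: 0.295
```

Request:
servo_tool --increments '[[[0.7,0.7,0,0,0,0],[0.7,0.7,0,0,0,0],[0,0,0,0,0,0]]]'

```text
time: 16.33
position: [0.5181, -0.1849, 0.0831]
orientation: [-0.293, 0.657, -0.252, 0.648]
contact_force: [-0.4, 7.4, 7.4]
finger_gap: 0.293
```

Run:
```python
from se import *
show();now()
```

```text
t 16.33 tcp [ 518.1 -184.9   83.1] grasp [ 517.6 -177.2   90.9] gap 0.293 F [-0.4  7.4  7.4] q [-0.093  0.317  2.023 -1.015  0.957  0.537]
[[0.034, 0.048, 0.998], [-0.71, -0.702, 0.058], [0.703, -0.711, 0.01]]
SE O [ 521.  -232.7   12.7] rot [  0.07  -0.25 -12.74] sampler x,y,z 0.1 42.2 12.7 yaw rel 0.04
```

Request:
servo_tool --increments '[[[0.7,0.7,0,0,0,0],[0.7,0.7,0,0,0,0],[0,0,0,0,0,0]]]'

```text
time: 16.58
position: [0.5179, -0.1855, 0.0831]
orientation: [-0.293, 0.657, -0.252, 0.647]
contact_force: [-4.2, 16.2, 13.0]
finger_gap: 0.295
```

Request:
servo_tool --increments '[[[0.7,0.7,0,0,0,0],[0.7,0.7,0,0,0,0],[0,0,0,0,0,0]]]'

```text
time: 16.83
position: [0.5179, -0.1858, 0.0833]
orientation: [-0.294, 0.657, -0.253, 0.647]
contact_force: [-8.2, 26.9, 19.8]
finger_gap: 0.296
```

Request:
servo_tool --increments '[[[0.7,0.7,0,0,0,0],[0,0,0,0,0,0]]]'

```text
time: 17.0
position: [0.518, -0.186, 0.0833]
orientation: [-0.294, 0.656, -0.253, 0.647]
contact_force: [-8.9, 32.1, 23.6]
finger_gap: 0.291
```

Run:
```python
from se import *
show();now();print(state()['moment'])
im=get_image('top');cv2.imwrite('pics/top18.png',im);crop(im,340,150,400,270,6,'pics/t18.png')
cv2.imwrite('pics/w18.png',get_image('wrist'))
C=cam('top')
k=4;big=cv2.resize(im,None,fx=k,fy=k,interpolation=cv2.INTER_CUBIC);hb=cv2.cvtColor(big,cv2.COLOR_BGR2HSV)
m=cv2.inRange(hb,(108,70,50),(130,255,255));from meas import blobs
for (c,r),a in blobs(m,300):
    uv=((c[0]+.5)/k-.5,(c[1]+.5)/k-.5)
    if 345<uv[0]<400 and 150<uv[1]<270:
        P=cast(C,uv,.096)*1000;d=P-SO;print(np.round(uv,1),round(r/k,1),P.round(1),'s',round(d@Sx,1),round(d@Sy,1))
for x in(-128,128): print('stop top',proj(C,(SO+x*Sx+110*Sy+[0,0,52])/1000))
```

```text
t 17.0 tcp [ 518.  -186.    83.3] grasp [ 517.4 -178.3   91.2] gap 0.291 F [-8.9 32.1 23.6] q [-0.097  0.315  2.025 -1.012  0.953  0.531]
[[0.035, 0.049, 0.998], [-0.713, -0.699, 0.059], [0.701, -0.713, 0.011]]
SE O [ 520.9 -233.4   12.8] rot [  0.29  -0.24 -12.68] sampler x,y,z 0.2 43.0 12.8 yaw rel 0.1
[ 1.37932427  1.79887453 -0.72064781]
[374.2 233.5] 7.6 [ 443.5 -281.5   96. ] s 80.3 86.5
[372.8 213.7] 7.6 [ 498.8 -279.    96. ] s 24.9 87.2
[371.2 194.5] 7.6 [ 552.7 -275.8   96. ] s -29.0 87.1
[370.  177.5] 7.5 [ 600.7 -273.4   96. ] s -77.1 87.4
stop top [372.05548051 161.40895848]
stop top [379.22454015 249.09261348]
```

View pics/t18.png

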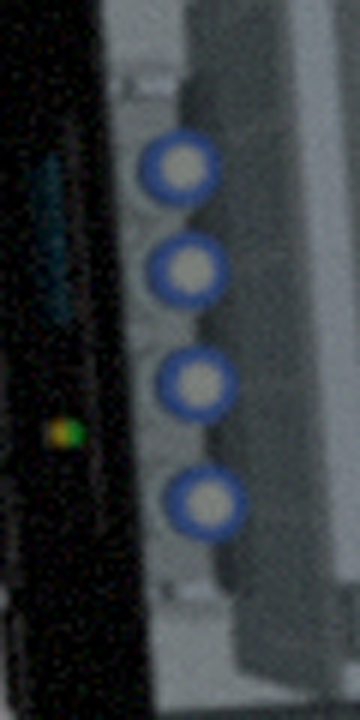

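View pics/w18.png

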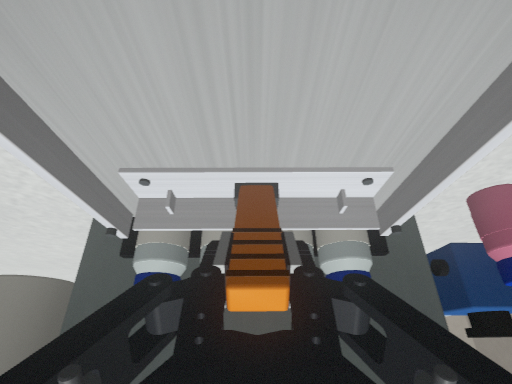

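Request:
servo_tool --increments '[[[0,0,0,0.3,-0.3,0],[0,0,0,0.3,-0.3,0],[0,0,0,0,0,0]]]'

```text
time: 17.35
position: [0.518, -0.186, 0.0834]
orientation: [-0.299, 0.657, -0.249, 0.646]
contact_force: [-7.0, 31.9, 22.4]
finger_gap: 0.296
```

Run:
```python
from se import *
show();now();print(state()['moment'])
```

```text
t 17.35 tcp [ 518.  -186.    83.4] grasp [ 517.3 -178.3   91.3] gap 0.296 F [-7.  31.9 22.4] q [-0.098  0.309  2.031 -1.019  0.942  0.528]
[[0.042, 0.059, 0.997], [-0.713, -0.698, 0.071], [0.7, -0.714, 0.012]]
SE O [ 521.6 -233.4   12.8] rot [  0.33  -0.33 -11.99] sampler x,y,z -0.5 43.0 12.8 yaw rel 0.79
[ 1.56458366  1.99241395 -1.66240434]
```

Request:
servo_tool --increments '[[[0,0,0,-0.3,0.3,0],[0,0,0,-0.3,0.3,0],[0,0,0,-0.3,0.3,0],[0,0,0,-0.3,0.3,0],[0,0,0,0,0,0]]]'

```text
time: 17.77
position: [0.5181, -0.186, 0.0829]
orientation: [-0.29, 0.655, -0.257, 0.649]
contact_force: [-9.8, 29.6, 20.6]
finger_gap: 0.296
```

Run:
```python
from se import *
show();now();print(state()['moment'])
im=get_image('top')
C=cam('top')
k=4;big=cv2.resize(im,None,fx=k,fy=k,interpolation=cv2.INTER_CUBIC);hb=cv2.cvtColor(big,cv2.COLOR_BGR2HSV)
m=cv2.inRange(hb,(108,70,50),(130,255,255));from meas import blobs
for (c,r),a in blobs(m,300):
    uv=((c[0]+.5)/k-.5,(c[1]+.5)/k-.5)
    if 345<uv[0]<400 and 150<uv[1]<270:
        P=cast(C,uv,.096)*1000;d=P-SO;print(np.round(uv,1),round(r/k,1),P.round(1),'s',round(d@Sx,1),round(d@Sy,1))
```

```text
t 17.77 tcp [ 518.1 -186.    82.9] grasp [ 517.7 -178.3   90.7] gap 0.296 F [-9.8 29.6 20.6] q [-0.096  0.321  2.017 -1.005  0.962  0.535]
[[0.025, 0.039, 0.999], [-0.713, -0.699, 0.046], [0.701, -0.714, 0.01]]
SE O [ 520.4 -233.5   12.3] rot [  0.3   -0.22 -13.45] sampler x,y,z 0.7 43.1 12.3 yaw rel -0.67
[ 1.35669895  1.32362764 -0.25071676]
[374.3 233.5] 7.6 [ 443.5 -281.7   96. ] s 80.4 86.7
[372.9 213.6] 7.6 [ 499.2 -279.2   96. ] s 24.6 87.5
[371.1 194.4] 7.6 [ 552.9 -275.6   96. ] s -29.2 86.9
[370.  177.5] 7.7 [ 600.6 -273.4   96. ] s -77.0 87.5
```

Request:
servo_tool --increments '[[[-0.7,-0.7,0,0.3,-0.3,0],[-0.7,-0.8,0,0.3,-0.3,0],[-0.7,-0.7,0,0,0,0],[-1.4,-1.4,0,0,0,0],[-2,-2.5,0,0,0,0],[-2.8,-2.8,0,0,0,0],[-2.8,-2.8,0,0,0,0]]]'

```text
time: 18.4
position: [0.5164, -0.1746, 0.0825]
orientation: [-0.292, 0.657, -0.252, 0.647]
contact_force: [-0.4, -2.4, 1.4]
finger_gap: 0.295
```

Run:
```python
from se import *
show();now()
im=get_image('top')
C=cam('top')
k=4;big=cv2.resize(im,None,fx=k,fy=k,interpolation=cv2.INTER_CUBIC);hb=cv2.cvtColor(big,cv2.COLOR_BGR2HSV)
m=cv2.inRange(hb,(108,70,50),(130,255,255));from meas import blobs
for (c,r),a in blobs(m,300):
    uv=((c[0]+.5)/k-.5,(c[1]+.5)/k-.5)
    if 345<uv[0]<400 and 150<uv[1]<270:
        P=cast(C,uv,.096)*1000;d=P-SO;print(np.round(uv,1),round(r/k,1),P.round(1),'s',round(d@Sx,1),round(d@Sy,1))
im=get_image('wrist');cv2.imwrite('pics/w19.png',im)
```

```text
t 18.4 tcp [ 516.4 -174.6   82.5] grasp [ 515.9 -166.9   90.3] gap 0.295 F [-0.4 -2.4  1.4] q [-0.073  0.318  2.025 -1.006  0.97   0.546]
[[0.035, 0.046, 0.998], [-0.71, -0.702, 0.057], [0.704, -0.711, 0.008]]
SE O [ 519.1 -222.4   12.1] rot [  0.04  -0.13 -12.79] sampler x,y,z 1.4 31.9 12.1 yaw rel -0.01
[374.  233.5] 7.7 [ 443.5 -281.1   96. ] s 80.3 86.1
[372.6 213.5] 7.5 [ 499.3 -278.3   96. ] s 24.5 86.6
[371.1 194.6] 7.5 [ 552.5 -275.6   96. ] s -28.8 86.9
[369.8 177.3] 7.4 [ 601.3 -272.9   96. ] s -77.7 87.0
```

View pics/w19.png

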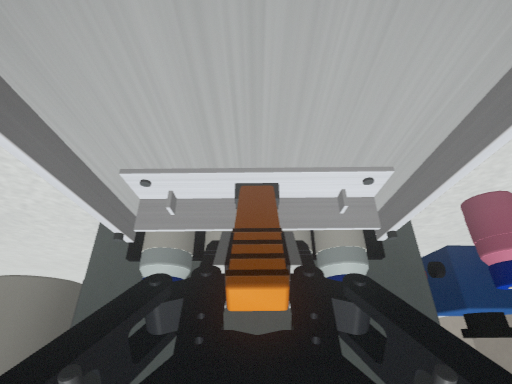

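Run:
```python
from se import *
a=cv2.imread('pics/top18.png').astype(np.float32)
ims=[get_image('top').astype(np.float32) for _ in range(4)]
b=sum(ims)/4; np.save('top20.npy',b)
def g(im): return (im[...,0]-im[...,2])
for cu,cv in((374,233),(373,213),(371,194),(370,177)):
    w=slice(cv-10,cv+11);h=slice(cu-10,cu+11)
    A,B=g(a)[w,h],g(b)[w,h]; win=cv2.createHanningWindow((21,21),cv2.CV_32F)
    print(np.round(cv2.phaseCorrelate(np.ascontiguousarray(A),np.ascontiguousarray(B),win)[0],2),[np.round(cv2.phaseCorrelate(np.ascontiguousarray(A),np.ascontiguousarray(g(i)[w,h]),win)[0],2).tolist() for i in ims[:2]])
```

```text
[ 0.16 -0.2 ] [[0.02, -0.03], [0.16, -0.31]]
[-0.11 -0.08] [[0.09, -0.01], [0.04, -0.08]]
[-0.05  0.57] [[-0.09, 0.41], [-0.26, 0.78]]
[-0.34 -0.14] [[-0.15, 0.52], [-0.14, -0.25]]
```

Request:
servo_tool --increments '[[[-2,-4,0,0,0,0],[-5,-6,0,0,0,0],[-8,-8,0,0,0,0],[-12,-12,0,0,0,0],[-14,-14,0,0,0,0],[-14,-14,0,0,0,0],[-14,-14,0,0,0,0],[-14,-14,0,0,0,0]]]'

```text
time: 19.37
position: [0.5095, -0.0528, 0.0847]
orientation: [-0.293, 0.657, -0.253, 0.647]
contact_force: [0.2, 0.1, -2.3]
finger_gap: 0.294
```

Request:
servo_tool --increments '[[[-12,-14,0,0,0,0],[-6,-16,0,0,0,0],[8,-18,0,0,0,0],[18,-18,0,0,0,0],[22,-22,0,0,0,0],[18,-18,0,0,0,0],[0,0,0,0,0,0]]]'

```text
time: 19.95
position: [0.5101, -0.0129, 0.2001]
orientation: [-0.295, 0.653, -0.251, 0.65]
contact_force: [2.2, 0.3, -1.1]
finger_gap: 0.296
```

Run:
```python
from se import *
show();now()
cv2.imwrite('pics/side20.png',get_image('side'));cv2.imwrite('pics/w20.png',get_image('wrist'));np.save('w20.npy',dict(state()),allow_pickle=True)
pt,Rt=target(O9+[0,0,126],yw0); plan(pt,Rt,v=36,tcp=True)
```

```text
t 19.95 tcp [510.1 -12.9 200.1] grasp [509.4  -5.2 207.9] gap 0.296 F [ 2.2  0.3 -1.1] q [ 0.243  0.162  1.932 -0.799  1.311  0.514]
[[0.028, 0.056, 0.998], [-0.712, -0.7, 0.06], [0.702, -0.712, 0.02]]
SE O [513.8 -60.5 129.6] rot [  0.29  -0.81 -12.66] sampler x,y,z -2.5 -130.1 129.6 yaw rel 0.12
d [-293.4 -296.     8. ] rv [ 8.68 -9.34 -0.11] n 12
[[-24.4, -24.7, 0.7, 0.72, -0.78, -0.01], [-24.4, -24.7, 1.3, 0.72, -0.78, -0.01], [-24.4, -24.6, 1.9, 0.72, -0.78, -0.01], [-24.4, -24.6, 2.6, 0.72, -0.78, -0.01], [-24.3, -24.6, 3.2, 0.72, -0.78, -0.01], [-24.3, -24.5, 3.9, 0.72, -0.78, -0.01], [-24.2, -24.5, 4.5, 0.72, -0.78, -0.01], [-24.1, -24.4, 5.1, 0.72, -0.78, -0.01]]
[[-24.1, -24.4, 5.8, 0.72, -0.78, -0.01], [-24.0, -24.3, 6.4, 0.72, -0.78, -0.01], [-23.9, -24.2, 7.1, 0.72, -0.78, -0.01], [-23.8, -24.1, 7.7, 0.72, -0.78, -0.01]]
```

View pics/side20.png

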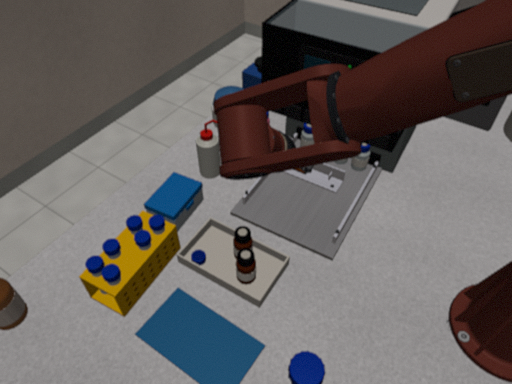

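View pics/w20.png

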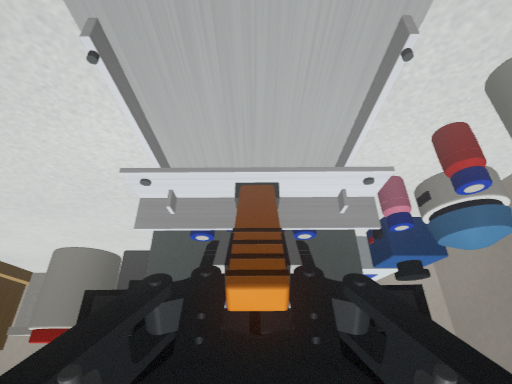

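Request:
servo_tool --increments '[[[-24.4,-24.7,0.7,0.7,-0.8,0],[-24.4,-24.7,1.3,0.7,-0.8,0],[-24.4,-24.6,1.9,0.7,-0.8,0],[-24.4,-24.6,2.6,0.7,-0.8,0],[-24.3,-24.6,3.2,0.7,-0.8,0],[-24.3,-24.5,3.9,0.7,-0.8,0],[-24.2,-24.5,4.5,0.7,-0.8,0],[-24.1,-24.4,5.1,0.7,-0.8,0]]]'

```text
time: 20.72
position: [0.494, 0.264, 0.1943]
orientation: [-0.337, 0.679, -0.204, 0.62]
contact_force: [0.7, -0.4, -1.9]
finger_gap: 0.295
```

Request:
servo_tool --increments '[[[-24.1,-24.4,5.8,0.7,-0.8,0],[-24,-24.3,6.4,0.7,-0.8,0],[-24,-24.2,7.1,0.7,-0.8,0],[-23.8,-24.1,7.7,0.7,-0.8,0],[0,0,0,0,0,0],[0,0,0,0,0,0]]]'

```text
time: 21.22
position: [0.4889, 0.403, 0.1954]
orientation: [-0.36, 0.687, -0.178, 0.605]
contact_force: [-0.9, -0.5, -1.8]
finger_gap: 0.289
```

Run:
```python
from se import *
show();now()
pt,Rt=target(O9+[0,0,12],yw0); plan(pt,Rt,v=25,tcp=True)
cv2.imwrite('pics/w21.png',get_image('wrist'))
```

```text
t 21.22 tcp [488.9 403.  195.4] grasp [486.8 410.5 203.2] gap 0.289 F [-0.9 -0.5 -1.8] q [ 0.855  0.576  1.387 -0.632  1.657  0.672]
[[0.204, 0.191, 0.96], [-0.68, -0.678, 0.279], [0.704, -0.71, -0.008]]
SE O [501.1 356.7 125.1] rot [-0.27  0.76  0.11] sampler x,y,z -13.9 -547.3 125.1 yaw rel 12.89
d [-76.4  77.7   2.7] rv [0.49 0.64 0.05] n 5
[[-15.3, 15.5, 0.5, 0.1, 0.13, 0.01], [-15.3, 15.5, 0.5, 0.1, 0.13, 0.01], [-15.3, 15.6, 0.4, 0.1, 0.13, 0.01], [-15.3, 15.6, 0.4, 0.1, 0.13, 0.01], [-15.3, 15.6, 0.3, 0.1, 0.13, 0.01]]
```

View pics/w21.png

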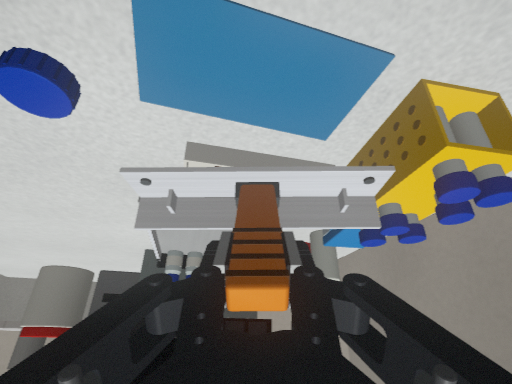

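Request:
servo_tool --increments '[[[-15.5,15.5,0.5,0.1,0.1,0],[-20,20,0.5,0.1,0.1,0],[-20,20,0.5,0.1,0.1,0],[-14,14,0.5,0.1,0.1,0],[-6,6,0.5,0.1,0.1,0],[0,0,0,0,0,0],[0,0,0,0,0,0]]]'

```text
time: 21.85
position: [0.4929, 0.4016, 0.0922]
orientation: [-0.361, 0.682, -0.178, 0.611]
contact_force: [0.4, 0.3, -2.0]
finger_gap: 0.298
```

Run:
```python
from se import *
show();now()
cv2.imwrite('pics/w22.png',get_image('wrist'))
```

```text
t 21.85 tcp [492.9 401.6  92.2] grasp [490.7 409.1 100. ] gap 0.298 F [ 0.4  0.3 -2. ] q [ 0.852  0.699  1.413 -0.637  1.529  0.771]
[[0.19, 0.198, 0.961], [-0.684, -0.676, 0.275], [0.705, -0.71, 0.007]]
SE O [506.  355.5  21.9] rot [-0.04 -0.09 -0.12] sampler x,y,z -18.8 -545.8 21.9 yaw rel 12.66
```

View pics/w22.png

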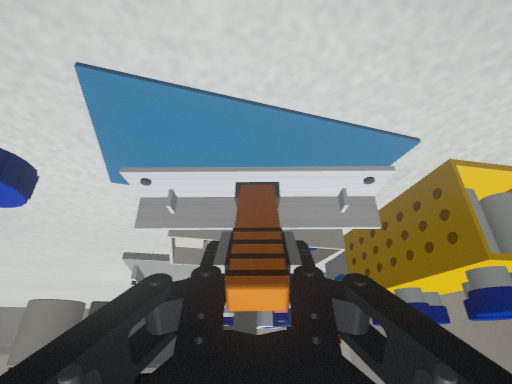

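Level, 18 mm above the mat. Lowering to contact.

Request:
servo_tool --increments '[[[-6,5.5,-1,0,0,0],[-4,4,-0.5,0,0,0],[-2,2,-0.5,0,0,0],[0,0,0,0,0,0],[0,0,0,0,0,0]]]'

```text
time: 22.32
position: [0.4908, 0.4029, 0.0758]
orientation: [-0.362, 0.681, -0.178, 0.611]
contact_force: [-0.0, -0.9, -2.2]
finger_gap: 0.294
```

Run:
```python
from se import *
show();now()
```

```text
t 22.32 tcp [490.8 402.9  75.8] grasp [488.7 410.3  83.7] gap 0.294 F [-0.  -0.9 -2.2] q [ 0.855  0.719  1.415 -0.637  1.511  0.786]
[[0.191, 0.2, 0.961], [-0.685, -0.674, 0.276], [0.703, -0.711, 0.008]]
SE O [504.  356.9   5.4] rot [ 0.07 -0.13 -0.05] sampler x,y,z -16.9 -547.4 5.4 yaw rel 12.73
```

Request:
servo_tool --increments '[[[-0.7,0.7,0,0,0,0],[-0.4,0.4,0,0,0,0],[0,0,0,0,0,0]]]'

```text
time: 22.57
position: [0.4911, 0.4032, 0.0752]
orientation: [-0.362, 0.681, -0.178, 0.611]
contact_force: [-0.4, 1.2, 1.2]
finger_gap: 0.292
```

Request:
servo_tool --increments '[[[-0.2,0.2,0,0,0,0],[0,0,0,0,0,0]]]'

```text
time: 22.73
position: [0.4912, 0.4032, 0.075]
orientation: [-0.362, 0.681, -0.178, 0.611]
contact_force: [-0.1, 2.6, 3.8]
finger_gap: 0.297
```

Request:
servo_tool --increments '[[[0,0,0,0,0,0],[0,0,0,0,0,0],[0,0,0,0,0,0],[0,0,0,0,0,0],[0,0,0,0,0,0]]]' --hand 0.7 --newtons 20

```text
time: 23.15
position: [0.491, 0.4026, 0.0737]
orientation: [-0.362, 0.681, -0.178, 0.611]
contact_force: [0.3, -0.6, 0.1]
finger_gap: 0.699
```

Request:
servo_tool --increments '[[[0,-8,0,0,0,0],[0,-20,0,0,0,0],[0,-30,0,0,0,0],[0,-30,0,0,0,0],[0,-30,0,0,0,0],[0,-25,0,0,0,0],[0,0,0,0,0,0],[0,0,0,0,0,0]]]'

```text
time: 23.82
position: [0.4626, 0.501, 0.1773]
orientation: [-0.364, 0.68, -0.178, 0.611]
contact_force: [0.8, -1.5, 0.5]
finger_gap: 0.7
```

Run:
```python
from se import *
show()
cv2.imwrite('pics/w23.png',get_image('wrist'));im=get_image('top');cv2.imwrite('pics/top23.png',cv2.resize(im,None,fx=1.5,fy=1.5,interpolation=cv2.INTER_CUBIC));np.save('top23.npy',im)
cv2.imwrite('pics/side23.png',get_image('side'))
C=cam('top')
k=4;big=cv2.resize(im,None,fx=k,fy=k,interpolation=cv2.INTER_CUBIC);hb=cv2.cvtColor(big,cv2.COLOR_BGR2HSV)
m=cv2.inRange(hb,(108,70,50),(130,255,255));from meas import blobs
for (c,r),a in blobs(m,300):
    uv=((c[0]+.5)/k-.5,(c[1]+.5)/k-.5)
    if 345<uv[0]<400 and 150<uv[1]<270:
        P=cast(C,uv,.096)*1000;d=P-SO;print(np.round(uv,1),round(r/k,1),P.round(1),'s',round(d@Sx,1),round(d@Sy,1))
```

```text
t 23.82 tcp [462.6 501.  177.3] grasp [460.4 508.4 185.2] gap 0.7 F [ 0.8 -1.5  0.5] q [ 0.962  0.723  1.193 -0.592  1.74   0.741]
[[0.19, 0.203, 0.961], [-0.687, -0.672, 0.277], [0.702, -0.713, 0.011]]
[374.2 233.4] 7.6 [ 443.7 -281.6   96. ] s 80.1 86.6
[372.5 213.6] 7.5 [ 499.1 -278.2   96. ] s 24.6 86.5
[371.3 194.6] 7.6 [ 552.3 -276.1   96. ] s -28.6 87.4
[369.7 177.5] 7.5 [ 600.9 -272.7   96. ] s -77.3 86.8
```

View pics/w23.png

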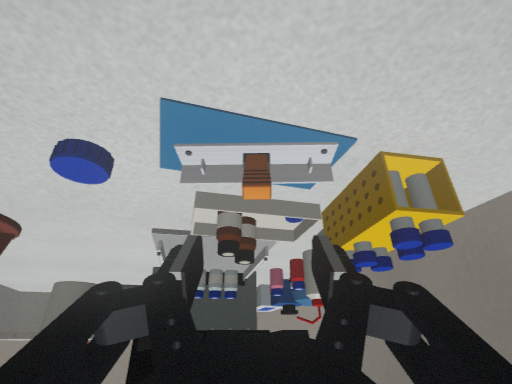

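View pics/top23.png

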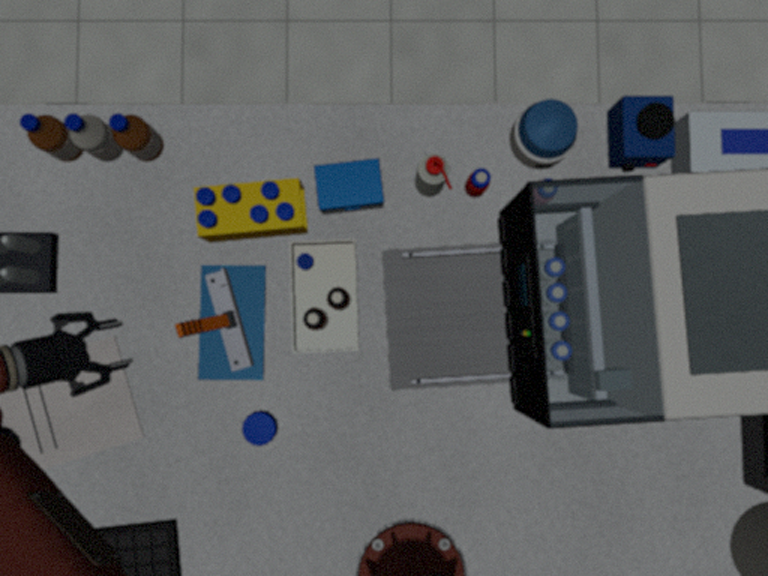

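View pics/side23.png

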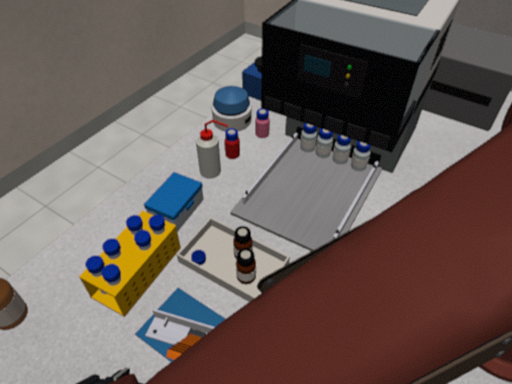

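Run:
```python
from se import *
im=cv2.imread('pics/side23.png');crop(im,270,90,400,190,6,'pics/s23.png')
```

```text
(no output)
```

View pics/s23.png

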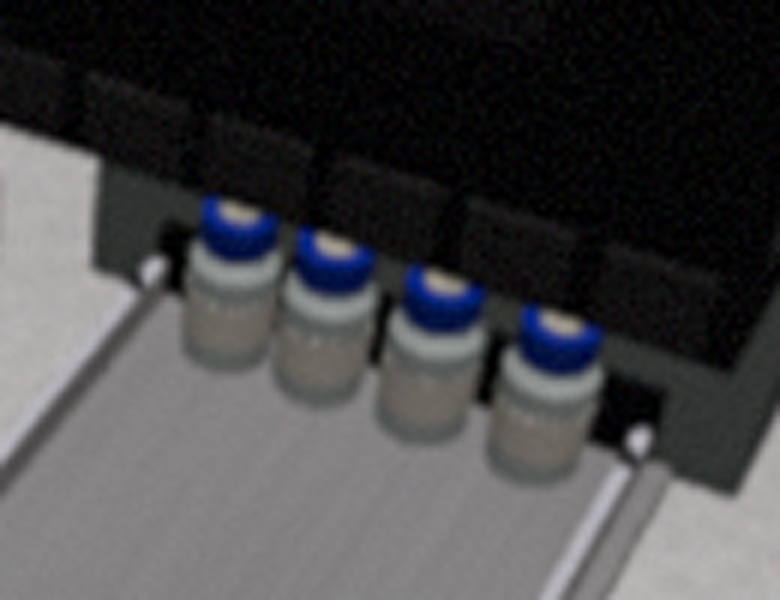

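All four bottles stand upright in a straight row at the rear stop, so I'm handing the job in.

```bash
python3 -c "
from cell import job_done,state
print(job_done(),state()['time'])"
```

```text
the job is handed in; nothing more can be done
the job is handed in; nothing more can be done
```

The sampling unit is loaded and the job is handed in, at about 24 s of the 61 s allowed.

- **Amber bottle:** I moved it off the loading plate into the white tray, where it stands upright beside the used one.
- **Blue-capped bottles:** I pushed all four in as one row using only the straightedge. The pushing force rose from about 7 N to 32 N as they met the stop.
- **Straightedge:** It stands back on the blue mat at its original place and angle, released, with the arm clear of everything.

**Last checks:**
- **Row position:** The top camera put the four bottles at sampler y = 86.5 to 87.4 mm, against 88 mm nominal. That is within the calibration and noise. Turning the straightedge slightly each way under load did not move them.
- **Possible rebound:** A before-and-after image comparison was too noisy to rule out a rebound of less than 1 mm when I backed off.
- **Everything else:** The last pictures showed everything upright and nothing else visibly moved. The arm hid part of the mat in the last side view, so I checked the straightedge there from the top and wrist cameras.
- **Calibration:** The cameras disagreed by up to about 5 mm on where the straightedge and plate were, so I relied on contact force for the stop and for setting things down.

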